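# Load the gauge's feed ramp with the brass master and the white roller

## Task

Get the sloping feed ramp of the laser gauge ready: pull its orange gate fully up, then lay the brass master roller on the ramp so that it rests against the gate, and after it the white roller behind the master. Finally slide the red follower down until it rests against the white roller, so that neither can roll. Lay the rollers down gently, do not let one get away, and leave the other things on the plate alone.

Things in the scene. Friction and masses are not known exactly. Their poses are not given: they have to be found in the camera images.
- ramp: Fixed ramp. Origin on the plate under the middle of the gate's uphill face; z up, y horizontal, uphill, x across. Grey deck 310 mm long, 45 mm high at y = 0, rising at 0.122 rad. Blue rails 118 mm apart inside, 8 mm thick, 12 mm above the deck. Downhill of the gate: steel anvil 100 x 120 x 30 mm high (y = -15 to -135) and two white heads 45 x 50 x 85 mm high at x = +-95, y = -105
- gate (a joint): Height of the orange gate, in m: 0 is down (its top 1 mm below the deck edge), 0.040 is fully up (end stop). It slides vertically just downhill of y = 0 and stays where it is left; takes about 7 N to lift. With the gate down a roller on the ramp rolls out on to the plate
- gate_knob (a point): Middle of the top of the gate's black upright knob, which moves with the gate: 20 mm (ramp x) by 16 mm (ramp y), free over its upper 50 mm, at x = 85, y = -8 mm of the ramp, just outside the +x rail; its top is 95 mm above the plate with the gate down. Axes as the ramp's
- follower (a joint): How far the red follower has been slid down the slope, in m (0 = uphill end, 0.16 = limit; starts at 0 to 0.025). With both rollers home it meets the second one at about 0.131. It takes about 2 N to slide and stays where it is left
- follower_face (a point): Middle of the follower's downhill face, 25 mm above the deck (the face is 108 mm wide, its top 37 mm above the deck). Its axes are the ramp's tilted with the slope: y uphill along the deck, z square to the deck. The face lies 235 mm up the slope from the gate when the joint is 0
- follower_knob (a point): Middle of the top of the follower's black upright knob, 18 x 18 mm, square to the deck, 63 mm above it, 47 mm uphill of the follower's face and free above a red foot 13 mm high. Axes as follower_face
- master: Brass-coloured roller, 50 mm diameter, 100 mm long, 0.45 kg, with steel bands; lies loose on the plate and rolls. Origin at its centre, x along its axis (y and z turn as it rolls)
- sample: White ceramic roller with steel bands, same size and mass as the master; origin at its centre, x along its axis. The two start in either of two places
- vee_block: Bystander: steel vee block 70 x 50 x 50 mm, origin under its centre
- gauge_case: Bystander: closed wooden case 120 x 80 x 32 mm, origin under its centre
- caliper: Bystander: caliper 200 mm long, 12 mm high, lying flat, origin under the middle of its beam
There are look-alikes about, which are no part of the job. What is shaped like the sample but purple or turquoise is not meant. What is shaped like the master but green is not meant.

How it is judged:
By the outcome, as a careful person would: the job done as asked, in the order asked, and still so for the second after the job is handed in, with the robot touching nothing.
It also fails if it takes over 72 s, if anything falls off the work surface, if the arm or the gripper's body presses on something with over 40 N, if the wrist force passes 120 N, or if a joint passes its speed limit or range.

## Robot

A 6-joint arm with a two-finger parallel gripper is mounted at the origin on the work surface. World frame = base frame: x ahead of the robot, y to its left, z up, the work surface at z = 0. Lengths are in m, angles in rad, forces in N, time in s.
With the tool pointing down it reaches from about 0.425 to 0.95 m from the base axis. Payload 3.5 kg.
Tool frame: the origin (TCP) lies at the very end of the fingers, on their centre line; the grasp point (between the pads) lies 19 mm behind it; z points along the fingers, y is the direction in which the jaws open and shut (so a half turn about z gives the same grasp; the last joint's range is limited). The gripper opens to 85 mm and grips with 20 to 120 N. Pads are 22 mm wide; open, the fingers measure 114 mm over their backs; the gripper's body (76 mm by 85 mm) begins 54 mm behind the grasp point. The pads swing forward as they close: fully open they stand 13 mm farther back than shut.
Start: joints at [-1.363, 0.286, 1.577, -0, 1.279, -0.15], TCP at [0.236, -0.632, 0.21] pointing down, gripper open.
Joint ranges: [-2.77, 2.77], [-0.9, 2.22], [0.21, 2.48], [-1.53, 4.67], [0.24, 2.81], [-2.84, 2.84]. Speed limits (rad/s): [2.79, 2.79, 3.14, 3.14, 3.14, 3.14].

## Interface

Orientations are given as a unit quaternion [x, y, z, w].
In Python, from plant import get_state, vision, ctrl, cut_out gives the robot as it stands.
- The arm moves only by the tool jog_arm, never from a script. Its argument "commands" is text: rows parted by semicolons, each of 6 numbers parted by spaces: the shift along the world's x, y, z in m, then the turn, a rotation vector about the world's x, y, z in rad. A call has 1 to 20 rows; each row is the pose to reach, as a shift and turn from the pose commanded when the call began; what a row does not reach only later rows make up. A row lasts 1/8 s, in which the tool goes at most 62.5 mm and 10.7 degrees, less where a joint would pass 70% of its speed; a pose out of reach is approached as far as the arm can. A call with a gripper value outside its range is refused whole. "gripper" is the opening in per cent of the stroke, from 0 (shut) to 100 (fully open), set as the call begins (left out, the last holds). The fingers move at their own pace and stop on an object; "grip_force" is the grip in N (left out, the last holds). Time passes only in rows, so rows that repeat a pose let the fingers close. It gives the time, the measured TCP pose, the force and the opening at its end, in the units of the state.
- get_state(): the state, without advancing time (a new reading comes with each control period).
- vision.read_camera(name): name is "side" or "top" or "wrist"; returns a dict with "frame" (384x512x3 uint8, red, green, blue), "z_map" (384x512 float32, m along the optical axis (not along the pixel's ray), 0 where there is no reading), "fx", "fy", "cx", "cy" (pixels), "D" ([k1, k2, p1, p2, k3] as OpenCV has them; the pictures are not rectified), "R" (3x3) and "t" (3): a world point X has camera coordinates R X + t. Camera axes: x right, y down, z forward; pixel columns grow to the right and rows downward; lengths in m; the calibration is good to about 2 mm. A picture is of the moment at which its call begins.
- ctrl.sign_off(): hands the job in, once; it reports no verdict.
Trained networks look in the newest picture that a camera, given by its name, has taken for a name from the list of things; names that differ only in an ending like _2 or _b are one class to them, and where a whole thing is asked for, a point or a joint stands for the part that bears it (a point fixed in the world has none). Each returns a list of dicts, best first, with "conf" (0 to 1); they miss things now and then, are a little off and sometimes report something else, mostly with a low value. They report only what shows in the picture. A call takes as long as a camera call. They do not tell look-alikes from the thing itself.
- cut_out(camera, query): "pixels" (384x512 bool, what is visible of it) and "box" ([centre column, centre row, width, height] in pixels, round what is visible of it).
The state is a dict: "time": time; "qpos": joint angles; "dq": joint speeds; "joint_efforts": joint torques, N m; "eef_pos": TCP position; "tcp_rot": TCP orientation; "contact_force": force on the tool from outside, world axes, zero at the start; "wrist_torque": the same for the moment, N m; "opening": opening from 0.0 (shut) to 1.0 (fully open).
Only numpy, scipy, OpenCV 4.12 (cv2) and the standard library are available. Lean on these libraries where they do the work, as an engineer would, in place of code of your own. Each camera call takes 0.05 s, during which the arm holds its last target.

## Working session

There is one attempt and no reset: what is moved stays moved. The work goes in short steps, Python scripts to look and compute and a tool call to move; the robot and the scene stay as the last step left them, time stands still between calls to the robot, and variables do not carry over. Pictures are saved under pics/ and viewed, and the job is handed in when it is done.

Besides the shell and the picture viewer there is one more tool, called after "Emit:" in YAML: its name, and indented under it one key for each argument. jog_arm: Moves the arm, as the interface text tells. Its arguments: {"type":"object","properties":{"commands":{"type":"string"},"gripper":{"type":"number"},"grip_force":{"type":"number"}},"required":["commands"]}

```bash
ls; mkdir -p pics; cat > h.py <<'E'
import numpy as np,cv2
from plant import get_state, vision, ctrl, cut_out
def save(c,n):
    cv2.imwrite(f'pics/{n}.png',cv2.cvtColor(c['frame'],cv2.COLOR_RGB2BGR))
def pts(c,us,vs,z=None):
    K=np.array([[c['fx'],0,c['cx']],[0,c['fy'],c['cy']],[0,0,1.]])
    us=np.atleast_1d(us);vs=np.atleast_1d(vs)
    n=cv2.undistortPoints(np.stack([us,vs],1).astype(float).reshape(-1,1,2),K,np.array(c['D'],float)).reshape(-1,2)
    if z is None: z=c['z_map'][vs.astype(int),us.astype(int)]
    P=np.c_[n*z[:,None],z]
    return (P-np.array(c['t']))@np.array(c['R'])
def mask_pts(c,m):
    v,u=np.nonzero(m&(c['z_map']>0)); return pts(c,u,v),u,v
def plane(c,u,v,h):
    K=np.array([[c['fx'],0,c['cx']],[0,c['fy'],c['cy']],[0,0,1.]])
    n=cv2.undistortPoints(np.array([[[u,v]]],float),K,np.array(c['D'],float)).reshape(2)
    R=np.array(c['R']);t=np.array(c['t']);o=-R.T@t;d=R.T@np.array([n[0],n[1],1]);return o+d*(h-o[2])/d[2]
E
python3 - <<'E'
from h import *
s=get_state(); print(s['time'],s['eef_pos'],s['tcp_rot'],s['contact_force'])
for n in ['top','side','wrist']:
    c=vision.read_camera(n); save(c,n+'0'); print(n,-np.array(c['R']).T@c['t'])
    for q in ['ramp','gate','gate_knob','follower','master','sample','vee_block','gauge_case','caliper']:
        for r in cut_out(n,q):
            P,u,v=mask_pts(c,r['pixels']); print(n,q,round(r['conf'],2),np.round(r['box']),np.round(np.median(P,0),3) if len(P) else '')
E
```

```text
pics
0.0 [ 0.23628733 -0.63153745  0.20871766] [ 9.84037830e-01  1.77955407e-01 -3.24847336e-05 -1.19255091e-03] [-0.2065676  -0.01296126 -0.12747993]
top [ 0.44499333 -0.01197592  1.63853776]
top ramp 0.65 [217. 173. 129.  71.] [0.576 0.105 0.062]
top gate 0.69 [244. 166.   9.  45.] [0.597 0.013 0.052]
top follower 0.83 [167. 175.  17.  35.] [0.572 0.268 0.099]
top master 0.97 [333. 214.  15.  34.] [ 0.444 -0.299  0.046]
top master 0.79 [298. 233.  32.  30.] [ 0.377 -0.177  0.046]
top sample 0.82 [340. 117.  28.  28.] [ 0.788 -0.332  0.045]
top sample 0.72 [325. 170.  14.  25.] [ 0.595 -0.27   0.046]
top sample 0.58 [367. 163.  35.  20.] [ 0.631 -0.415  0.045]
top vee_block 0.61 [185. 123.  24.  27.] [0.769 0.238 0.033]
top gauge_case 0.79 [155. 251.  26.  39.] [0.31  0.325 0.032]
top caliper 0.81 [300. 124.  14.  52.] [ 0.788 -0.174  0.008]
side [0.13566036 0.94824649 0.69476459]
side ramp 0.91 [225. 229. 121. 105.] [0.56  0.172 0.055]
side gate 0.79 [234. 197.  35.  25.] [0.65  0.016 0.052]
side gate 0.38 [226. 231. 116. 106.] [0.56  0.176 0.056]
side gate_knob 0.69 [232. 202.  42.  24.] [0.656 0.016 0.061]
side follower 0.68 [203. 241.  36.  25.] [0.563 0.258 0.096]
side follower 0.61 [148. 238.  26.  27.] [0.756 0.247 0.027]
side follower 0.17 [232. 200.  39.  26.] [0.652 0.016 0.051]
side master 0.82 [303. 182.  29.  21.] [ 0.44  -0.291  0.035]
side master 0.59 [310. 201.  22.  31.] [ 0.369 -0.158  0.039]
side sample 0.76 [227. 162.  27.  15.] [ 0.786 -0.323  0.033]
side sample 0.59 [267. 164.  13.  23.] [ 0.627 -0.383  0.039]
side vee_block 0.6 [148. 238.  28.  25.] [0.757 0.246 0.026]
side gauge_case 0.89 [284. 308.  57.  46.] [0.303 0.342 0.03 ]
side caliper 0.73 [206. 182.  21.  10.] [ 0.807 -0.175  0.006]
wrist [ 0.31432032 -0.60425495  0.37345537]
```

```bash
python3 - <<'E'
import cv2
i=cv2.imread('pics/top0.png');cv2.imwrite('pics/top0c.png',cv2.resize(i[80:300,130:400],None,fx=2.7,fy=2.7,interpolation=2)[:600,:800])
i=cv2.imread('pics/side0.png');cv2.imwrite('pics/side0c.png',cv2.resize(i[130:350,120:370],None,fx=2.7,fy=2.7,interpolation=2))
E
```

```text
(no output)
```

View pics/top0c.png

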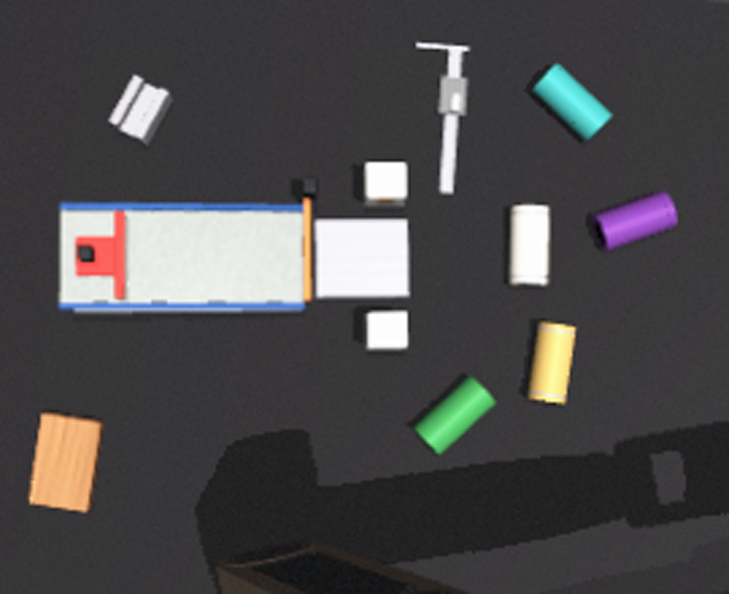

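View pics/side0c.png

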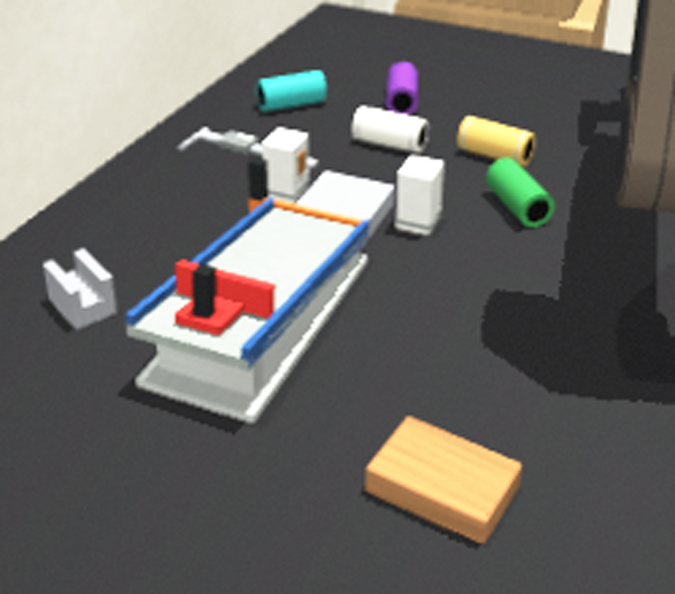

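```bash
ls pics
```

```text
side0.png
side0c.png
top0.png
top0c.png
wrist0.png
```

The top view has rollers at: brass (333,214), green look-alike (298,233), white (325,170), turquoise (340,117) and purple (367,163). By the description I choose brass at (333,214) as the master and white at (325,170) as the sample. The ramp's uphill direction is about world +y, and its gate is at (244,166). Next I'll measure these and make a close crop.

```bash
cat > meas.py <<'E'
from h import *
def hs(c): return cv2.cvtColor(c['frame'],cv2.COLOR_RGB2HSV)
def rect(P):
    (cx,cy),(w,h),a=cv2.minAreaRect((P[:,:2]*1000).astype(np.float32)); return np.round([cx,cy,w,h,a],1)
def report(c):
    H=hs(c); h,s,v=[H[...,i].astype(int) for i in range(3)]
    vv,uu=np.mgrid[0:384,0:512]
    allp=np.zeros((384,512,3)); m=c['z_map']>0; P,u,w=mask_pts(c,m); allp[w,u]=P
    X,Y,Z=allp[...,0],allp[...,1],allp[...,2]
    reg=(X>.45)&(X<.72)&(Y>-.2)&(Y<.36)&(Z>.005)
    M={'blue':reg&(h>100)&(h<125)&(s>120),'orange':reg&(h>8)&(h<22)&(s>120),'red':reg&((h<6)|(h>174))&(s>120),
      'black':reg&(v<50)&(Z>.075),'head':reg&(Z>.078)&(v>120)&(s<40)&(Y<0),'anvil':reg&(Z>.025)&(Z<.036)&(Y<0)&(v>120)&(s<40)}
    for k,mm in M.items():
        n,l,st,ce=cv2.connectedComponentsWithStats(mm.astype(np.uint8))
        for i in range(1,n):
            if st[i,4]>12: Q=allp[l==i]; print(k,st[i],'xyz',np.round(Q.mean(0),4),'rect',rect(Q),'zmax',np.round(np.percentile(Q[:,2],[50,95]),4))
    dk=reg&(s<60)&(Y>.03)&(Y<.2)&(abs(X-.58)<.05)&(Z>.03)&(v>100)
    Q=allp[dk]
    if len(Q)>50: print('deck',np.linalg.lstsq(np.c_[Q[:,:2],np.ones(len(Q))],Q[:,2],rcond=None)[0])
    for q in ['master','sample']:
        for r in cut_out(c['n'],q):
            Q=allp[r['pixels']&m]; Q=Q[Q[:,2]>.012]
            if len(Q)<20: continue
            col=c['frame'][r['pixels']].mean(0)
            T=Q[Q[:,2]>np.percentile(Q[:,2],95)-.02]
            print(q,round(r['conf'],2),np.round(r['box']),col.round(),rect(T),np.round(np.percentile(Q[:,2],98),4))
E
python3 - <<'E'
from meas import *
for n in ['top','side']:
    c=vision.read_camera(n);c['n']=n; print(n);report(c)
    if n=='top': cv2.imwrite('pics/rollers.png',cv2.resize(cv2.cvtColor(c['frame'][145:255,280:390],cv2.COLOR_RGB2BGR),None,fx=5,fy=5,interpolation=2))
E
```

```text
top
blue [152 155  90   3 236] xyz [0.6388 0.1629 0.0721] rect [6.413e+02 1.853e+02 1.840e+01 3.226e+02 5.000e-01] zmax [0.0733 0.0911]
blue [152 192  91   3 118] xyz [0.5116 0.1746 0.0764] rect [512.5 171.5   5.9 304.9   1.4] zmax [0.077  0.0928]
orange [243 153   3  38  91] xyz [0.5857 0.0139 0.0453] rect [589.2  13.4 130.3   6.6   0.8] zmax [0.051  0.0572]
red [158 158  18  32 275] xyz [0.5725 0.2672 0.0993] rect [573.8 276.1 105.3  66.1   1.5] zmax [0.0952 0.1148]
head [266 140  15  13 189] xyz [ 0.6741 -0.0855  0.085 ] rect [ 6.741e+02 -8.550e+01  4.340e+01  4.840e+01  4.000e-01] zmax [0.0846 0.0907]
head [267 195  14  14 189] xyz [ 0.4845 -0.0885  0.085 ] rect [ 4.848e+02 -8.840e+01  4.430e+01  4.450e+01  3.000e-01] zmax [0.085  0.0904]
anvil [248 161  34  29 848] xyz [ 0.5788 -0.0576  0.0303] rect [579.2 -58.8  99.4 116.4   0.8] zmax [0.0304 0.0347]
deck [-0.00364616  0.1224351   0.04555985]
master 0.85 [336. 214.  15.  29.] [223. 202. 127.] [ 444.3 -304.5   47.8  101.1   82.7] 0.0553
master 0.85 [298. 233.  34.  29.] [ 85. 181. 102.] [ 374.8 -177.1   47.    99.9   42.1] 0.056
[... 1699 characters left out ...]
  0.0293] rect [579.5 -70.7 101.6  97.8   0.9] zmax [0.0293 0.0318]
anvil [267 203  16   8  42] xyz [ 0.4787 -0.0708  0.031 ] rect [474.  -75.5  58.6  32.6  41.6] zmax [0.0308 0.035 ]
deck [-0.00308374  0.12316413  0.04391468]
master 0.87 [310. 201.  21.  29.] [ 68. 160.  86.] [ 377.5 -178.3   47.7  104.7   44.5] 0.0504
master 0.61 [303. 182.  32.  18.] [213. 196. 118.] [ 424.8 -291.1   90.9  118.3   49.7] 0.0505
sample 0.63 [228. 163.  26.  14.] [ 74. 197. 192.] [ 786.  -330.6   96.6   40.2   48.5] 0.051
sample 0.58 [266. 178.  27.  18.] [231. 231. 225.] [ 598.3 -266.9   36.   103.4   88.1] 0.0501
sample 0.57 [267. 163.  14.  24.] [132.  74. 160.] [ 618.6 -373.2   43.9  200.7   20.5] 0.0506
```

View pics/rollers.png

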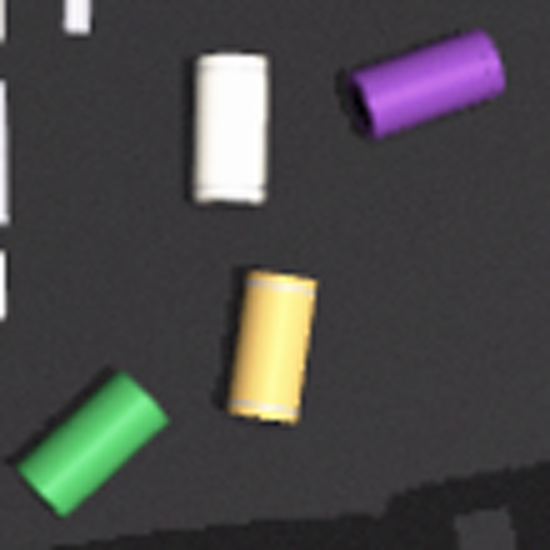

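The crop shows the white roller with steel bands (crop 230,128) and the brass one with bands (crop 270,345). Green, purple and turquoise are ruled out. The ramp origin is at about (0.578, 0.0175) with a yaw of about 0.017. I'll hover over the gate knob and look with the wrist camera.

Emit:
jog_arm:
  commands: "0.05 0.08 0.0 0 0 -0.05;0.11 0.165 0.0 0 0 -0.1;0.17 0.25 0 0 0 -0.15;0.2 0.3 0 0 0 -0.18;0.235 0.35 0 0 0 -0.21;0.27 0.4 0 0 0 -0.24;0.3 0.45 0 0 0 -0.27;0.335 0.5 0 0 0 -0.3;0.36 0.54 0 0 0 -0.32;0.39 0.59 0 0 0 -0.341;0.41 0.62 0 0 0 -0.341;0.427 0.6425 0 0 0 -0.341;0.427 0.6425 0 0 0 -0.341;0.427 0.6425 0 0 0 -0.341"
  gripper: 60

```text
time: 3.55
eef_pos: [0.6635, 0.011, 0.2098]
tcp_rot: [1.0, 0.009, -0.0, 0.0]
contact_force: [-0.1, -0.5, -0.4]
opening: 0.602
```

```bash
cat >> meas.py <<'E'
from scipy.spatial.transform import Rotation as Ro
def st():
    s=get_state(); R=Ro.from_quat(s['tcp_rot']).as_matrix()
    print('t',s['time'],'p',np.round(s['eef_pos'],4),'jaw ang',np.degrees(np.arctan2(-R[1,1],-R[0,1])).round(2),'z',R[:,2].round(4),'F',np.round(s['contact_force'],1),'op',round(s['opening'],3),'q',np.round(s['qpos'],2))
    return s
E
python3 - <<'E'
from meas import *
st()
c=vision.read_camera('wrist');c['n']='wrist';save(c,'w1')
H=cv2.cvtColor(c['frame'],cv2.COLOR_RGB2HSV)
np.savez('w1',**c)
report(c)
E
```

```text
t 3.55 p [0.6635 0.011  0.2098] jaw ang 91.08 z [-7.e-04 -5.e-04 -1.e+00] F [-0.1 -0.5 -0.4] op 0.602 q [-0.14  0.26  1.61 -0.    1.27  1.42]
blue [   0  183  251   19 2336] xyz [0.639  0.136  0.0707] rect [638.7 133.1  13.  230.7   2.3] zmax [0.0707 0.0831]
blue [199 295  54  10 341] xyz [0.5147 0.0431 0.0613] rect [581.3  44.7 144.6  57.1   1.7] zmax [0.0602 0.0634]
blue [112 297  29  14 215] xyz [0.517  0.1453 0.075 ] rect [585.4 100.1  21.4 193.7  56.1] zmax [0.0727 0.075 ]
blue [ 21 306  60  11 408] xyz [0.5111 0.2204 0.0822] rect [510.3 220.1   9.8  58.2   1.1] zmax [0.0822 0.0853]
orange [252 146   8  11  76] xyz [0.6725 0.0132 0.0347] rect [672.4  13.3   1.1   7.2   4.8] zmax [0.0369 0.0537]
orange [252 191   8  97 770] xyz [0.5812 0.0116 0.0508] rect [579.2  11.7 112.3   7.7   1.1] zmax [0.0508 0.0519]
red [   0  205   32  118 2412] xyz [0.5652 0.2404 0.0957] rect [573.5 241.6  13.  108.5  89.1] zmax [0.0954 0.1103]
black [251 160  19  10 157] xyz [0.6723 0.0092 0.09  ] rect [672.    9.2   2.1  15.5   4.2] zmax [0.0904 0.1011]
black [    0   290   512    94 24130] xyz [0.673
[... 515 characters left out ...]
zmax [0.246  0.2532]
head [337 290  13   9  65] xyz [ 0.6743 -0.0185  0.2713] rect [674.2 -19.1   4.3   4.5  88.5] zmax [0.2714 0.2724]
anvil [332 128  48   3  92] xyz [ 0.6957 -0.0856  0.0305] rect [695.7 -86.2   1.5  45.4   2.5] zmax [0.0299 0.035 ]
anvil [ 266  192  113   81 7739] xyz [ 0.5851 -0.0573  0.0294] rect [579.  -59.4  98.9 119.    1.3] zmax [0.0294 0.0305]
deck [-0.00291747  0.12389849  0.04425341]
master 0.91 [495. 332.  34.  90.] [161. 135.  54.] [ 448.9 -289.7   96.5   23.3    7.1] 0.0487
master 0.76 [408. 374.  65.  19.] [ 27. 133.  59.] [ 541.  -117.5  338.2   77.    22.8] 0.2863
sample 0.66 [496. 222.  28.  99.] [157. 157. 148.] [ 596.3 -256.5  101.6   17.2    6.1] 0.0458
```

View pics/w1.png

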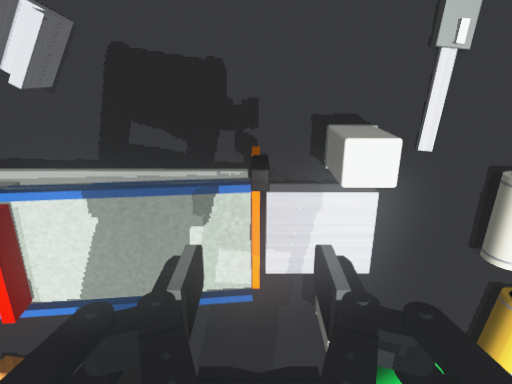

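The knob is at (260,172) in the wrist image, centre about (0.6625, 0.0093). I'll descend, grip, and pull up.

Emit:
jog_arm:
  commands: "-0.001 -0.0017 -0.04 0 0 0;-0.001 -0.0017 -0.09 0 0 0;-0.001 -0.0017 -0.125 0 0 0;-0.001 -0.0017 -0.145 0 0 0;-0.001 -0.0017 -0.145 0 0 0"

```text
time: 4.32
eef_pos: [0.6612, 0.0076, 0.0638]
tcp_rot: [1.0, 0.008, -0.001, -0.0]
contact_force: [-0.6, -0.0, 0.2]
opening: 0.603
```

Emit:
jog_arm:
  commands: "0 0 0 0 0 0;0 0 0 0 0 0;0 0 0 0 0 0;0 0 0 0 0 0;0 0 0 0 0 0;0 0 0 0 0 0"
  gripper: 0
  grip_force: 50

```text
time: 5.08
eef_pos: [0.664, 0.0096, 0.0668]
tcp_rot: [1.0, 0.008, 0.002, -0.001]
contact_force: [2.1, 5.4, 5.0]
opening: 0.167
```

Emit:
jog_arm:
  commands: "0 0 0.006 0 0 0;0 0 0.013 0 0 0;0 0 0.02 0 0 0;0 0 0.027 0 0 0;0 0 0.034 0 0 0;0 0 0.038 0 0 0;0 0 0.040 0 0 0;0 0 0.040 0 0 0"

```text
time: 6.08
eef_pos: [0.6637, 0.0096, 0.1009]
tcp_rot: [1.0, 0.008, 0.003, -0.001]
contact_force: [12.7, 4.5, -14.3]
opening: 0.168
```

```bash
python3 - <<'E'
from meas import *
st()
for n in ['top','side']:
    c=vision.read_camera(n);c['n']=n;save(c,n+'2')
    H=hs(c);P,u,v=mask_pts(c,(H[...,0]>8)&(H[...,0]<22)&(H[...,1]>120))
    k=(abs(P[:,1]-.012)<.015)&(P[:,0]>.52)&(P[:,0]<.635)&(P[:,2]>.02); print(n,k.sum(),np.percentile(P[k],[5,50,95],axis=0).round(4))
E
```

```text
t 6.075 p [0.6637 0.0096 0.1009] jaw ang 90.93 z [ 0.005   0.0019 -1.    ] F [ 12.7   4.5 -14.3] op 0.168 q [-0.14  0.36  1.69  0.    1.08  1.41]Traceback (most recent call last):
  File "<stdin>", line 6, in <module>
    return _quantile_unchecked(
        a, q, axis, out, overwrite_input, method, keepdims, weights)
    return _ureduce(a,
                    func=_quantile_ureduce_func,
    ...<5 lines>...
                    overwrite_input=overwrite_input,
                    method=method)
    r = func(a, **kwargs)
    result = _quantile(arr,
                       quantiles=q,
    ...<2 lines>...
                       out=out,
                       weights=wgt)
    slices_having_nans = np.isnan(arr[-1, ...])
                                  ~~~^^^^^^^^^
IndexError: index -1 is out of bounds for axis 0 with size 0
```

```bash
python3 - <<'E'
from meas import *
c=vision.read_camera('side');save(c,'s3')
H=hs(c);P,u,v=mask_pts(c,(H[...,0]>8)&(H[...,0]<22)&(H[...,1]>120))
k=(abs(P[:,1]-.012)<.02)&(P[:,0]>.5)&(P[:,0]<.7)&(P[:,2]>.02); print(k.sum(),np.percentile(P[k],[2,50,98],axis=0).round(4))
cv2.imwrite('pics/s3c.png',cv2.resize(cv2.cvtColor(c['frame'][150:270,170:300],cv2.COLOR_RGB2BGR),None,fx=5,fy=5,interpolation=2))
E
```

```text
444 [[0.5242 0.0108 0.0446]
 [0.5923 0.0166 0.0659]
 [0.667  0.0203 0.0844]]
```

View pics/s3c.png

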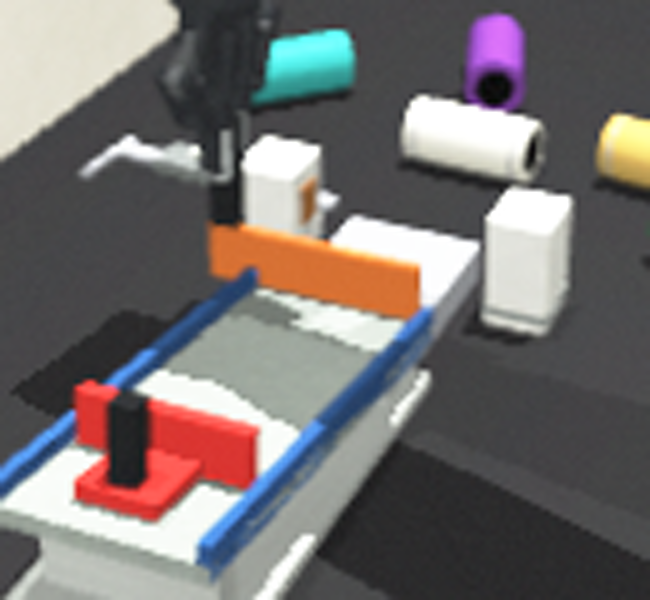

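The gate is up. Its orange plate spans crop (215,235) to (415,290), with the top at about 0.084. I'll pull a little more to confirm the end stop.

Emit:
jog_arm:
  commands: "0 0 0.003 0 0 0;0 0 0.003 0 0 0;0 0 0.003 0 0 0"

```text
time: 6.55
eef_pos: [0.6636, 0.0097, 0.101]
tcp_rot: [1.0, 0.008, 0.003, -0.001]
contact_force: [17.6, 3.8, -23.5]
opening: 0.167
```

Emit:
jog_arm:
  commands: "0 0 0.003 0 0 0;0 0 0.003 0 0 0;0 0 0.003 0 0 0"

```text
time: 6.92
eef_pos: [0.6635, 0.0097, 0.1012]
tcp_rot: [1.0, 0.008, 0.003, -0.001]
contact_force: [21.3, 3.9, -33.0]
opening: 0.168
```

It is at the end stop: z stays put while the force rises. I'll relax, then release.

Emit:
jog_arm:
  commands: "0 0 -0.005 0 0 0;0 0 -0.010 0 0 0;0 0 -0.010 0 0 0"

```text
time: 7.3
eef_pos: [0.6639, 0.0096, 0.1003]
tcp_rot: [1.0, 0.008, 0.002, -0.001]
contact_force: [6.1, 5.4, -3.2]
opening: 0.166
```

Emit:
jog_arm:
  commands: "0 0 0 0 0 0;0 0 0 0 0 0;0 0 0 0 0 0;0 0 0.03 0 0 0;0 0 0.08 0 0 0;0 0 0.13 0 0 0"
  gripper: 50

```text
time: 8.05
eef_pos: [0.6619, 0.0082, 0.2322]
tcp_rot: [1.0, 0.008, -0.001, 0.0]
contact_force: [1.9, 0.3, -0.1]
opening: 0.498
```

```bash
python3 - <<'E'
from meas import *
st()
c=vision.read_camera('side')
H=hs(c);P,u,v=mask_pts(c,(H[...,0]>8)&(H[...,0]<22)&(H[...,1]>120))
k=(abs(P[:,1]-.012)<.02)&(P[:,0]>.5)&(P[:,0]<.7)&(P[:,2]>.02); print(k.sum(),np.percentile(P[k],[2,50,98],axis=0).round(4))
c=vision.read_camera('wrist');save(c,'w4');c['n']='wrist';report(c)
c=vision.read_camera('top');c['n']='top';report(c)
E
```

```text
t 8.05 p [0.6619 0.0082 0.2322] jaw ang 90.95 z [-1.1e-03 -5.0e-04 -1.0e+00] F [ 1.9  0.3 -0.1] op 0.498 q [-0.14  0.24  1.59 -0.    1.31  1.41]
432 [[0.5234 0.0119 0.0447]
 [0.5911 0.0166 0.0659]
 [0.6658 0.0207 0.0842]]
blue [   0  178  246   18 2005] xyz [0.6388 0.1418 0.0717] rect [638.4 141.2   9.  241.8   1. ] zmax [0.0717 0.0854]
blue [212 282  36   9 220] xyz [0.5153 0.0375 0.0613] rect [578.6  23.7  40.  148.4  78.2] zmax [0.0594 0.0621]
blue [ 36 284 129  19 895] xyz [0.5124 0.178  0.077 ] rect [561.3 120.5  81.4 270.2  38.9] zmax [0.0767 0.085 ]
blue [  0 298  19   7 115] xyz [0.51   0.2778 0.0892] rect [510.1 278.4   9.2  20.5   7.8] zmax [0.0892 0.0905]
orange [248 151   9  10  75] xyz [0.6724 0.013  0.068 ] rect [672.1  13.    1.5   7.9   0.8] zmax [0.0678 0.085 ]
orange [248 195   9  98 819] xyz [0.5815 0.0116 0.0811] rect [578.8  12.3 113.7   9.6   0.9] zmax [0.0831 0.0843]
red [   0  198   46  109 3384] xyz [0.5765 0.2443 0.0991] rect [5.706e+02 2.580e+02 1.149e+02 4.130e+01 5.000e-01] zmax [0.1012 0.1111]
black [247 159  18  15 233] xyz [0.6724 0.009  0.1117] rect [
[... 2099 characters left out ...]
 620] xyz [ 0.5752 -0.0714  0.0303] rect [579.4 -67.7  99.5  98.8   0.6] zmax [0.0304 0.0349]
deck [ 0.15187743 -3.08471904  0.48579692]
master 0.75 [297. 233.  29.  30.] [ 88. 189. 107.] [ 375.  -177.2   45.6  100.6   43.3] 0.0546
master 0.63 [335. 213.  18.  30.] [227. 207. 130.] [ 444.7 -304.9   49.   100.2   82. ] 0.055
sample 0.96 [368. 162.  32.  21.] [143.  77. 180.] [ 632.6 -417.8   48.4  103.    18.7] 0.0547
sample 0.77 [325. 171.  13.  29.] [231. 229. 226.] [ 598.2 -273.9   47.2   99.7   89.8] 0.0549
sample 0.75 [169. 174.  17.  30.] [229.  98.  93.] [574.6 284.3  14.9  17.1  88.1] 0.1425
sample 0.55 [341. 117.  26.  26.] [ 85. 200. 197.] [ 790.  -332.6   98.7   45.7   45. ] 0.0551
```

The gate stays fully up: its top is at 0.084 and the knob top at 0.135. Now to the brass master.

Emit:
jog_arm:
  commands: "-0.02 -0.03 0.0 0 0 -0.02;-0.05 -0.07 0.0 0 0 -0.05;-0.08 -0.115 0 0 0 -0.08;-0.11 -0.16 0 0 0 -0.1;-0.14 -0.205 0 0 0 -0.12;-0.17 -0.25 0 0 0 -0.144;-0.195 -0.285 -0.01 0 0 -0.144;-0.212 -0.305 -0.03 0 0 -0.144;-0.2174 -0.3127 -0.03 0 0 -0.144;-0.2174 -0.3127 -0.03 0 0 -0.144;-0.2174 -0.3127 -0.03 0 0 -0.144"
  gripper: 95

```text
time: 9.78
eef_pos: [0.4459, -0.3036, 0.2018]
tcp_rot: [0.998, -0.063, 0.0, 0.0]
contact_force: [-0.1, -0.5, 0.3]
opening: 0.948
```

```bash
cat >> meas.py <<'E'
def cyl(c,q,colsel,xy,r=.09):
    # fit a lying cylinder R=25 mm at height 25 mm to points near xy
    from scipy.optimize import least_squares
    H=hs(c);h,s,v=[H[...,i].astype(int) for i in range(3)]
    P,u,w=mask_pts(c,colsel(h,s,v)); 
    k=(np.linalg.norm(P[:,:2]-xy,axis=1)<r)&(P[:,2]>.02)&(P[:,2]<.15); P=P[k];u=u[k];w=w[k]
    return P,u,w
def fitcyl(P,z0=None,a0=0.):
    from scipy.optimize import least_squares
    # slanted-ness ignored: axis horizontal; params: perpendicular offset, angle, height
    c0=np.median(P,0)
    def res(p):
        a,d,zc=p; n=np.array([-np.sin(a),np.cos(a)])
        q=(P[:,:2]-c0[:2])@n-d
        return np.hypot(q,P[:,2]-zc)-.025
    f=least_squares(res,[a0,0,c0[2]-.018],loss='soft_l1',f_scale=.001)
    a,d,zc=f.x; e=np.array([np.cos(a),np.sin(a)]); n=np.array([-e[1],e[0]])
    al=(P[:,:2]-c0[:2])@e; lo,hi=np.percentile(al,[.5,99.5])
    cen=c0[:2]+d*n+e*(lo+hi)/2
    print('cyl n',len(P),'centre',cen.round(4),'zc',zc.round(4),'axis deg',np.degrees(a).round(2),'len',(hi-lo).round(4),'rms',np.sqrt(np.mean(f.fun**2)).round(4))
    return cen,zc,a
brass=lambda h,s,v:(h>15)&(h<32)&(s>60)&(v>60)
white=lambda h,s,v:(s<40)&(v>110)
E
python3 - <<'E'
from meas import *
st()
c=vision.read_camera('wrist');save(c,'w5')
P,u,w=cyl(c,0,brass,np.array([.4445,-.3045]));print(u.min(),u.max(),w.min(),w.max())
fitcyl(P,a0=-.127)
E
```

```text
t 9.775 p [ 0.4459 -0.3036  0.2018] jaw ang 82.78 z [ 9.e-04 -4.e-04 -1.e+00] F [-0.1 -0.5  0.3] op 0.948 q [-0.79 -0.01  1.92  0.    1.23  0.91]
240 290 111 215
cyl n 4709 centre [ 0.4439 -0.31  ] zc 0.0244 axis deg -8.27 len 0.0986 rms 0.0011
```

View pics/w5.png

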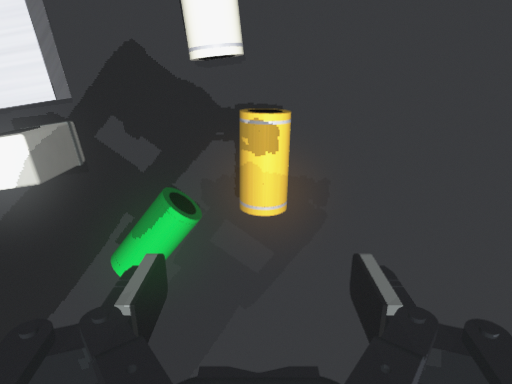

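The brass roller is at (265,160), in line with the jaws but about 6 mm to one side. The green one at (160,235) is clear of the fingers. I'll descend.

Emit:
jog_arm:
  commands: "-0.002 -0.0064 -0.03 0 0 -0.018;-0.002 -0.0064 -0.07 0 0 -0.018;-0.002 -0.0064 -0.11 0 0 -0.018;-0.002 -0.0064 -0.15 0 0 -0.018;-0.002 -0.0064 -0.175 0 0 -0.018;-0.002 -0.0064 -0.19 0 0 -0.018;-0.002 -0.0064 -0.196 0 0 -0.018;-0.002 -0.0064 -0.196 0 0 -0.018"
  gripper: 85

```text
time: 10.82
eef_pos: [0.4436, -0.3107, 0.0057]
tcp_rot: [0.997, -0.072, 0.0, 0.0]
contact_force: [0.6, -0.3, -0.3]
opening: 0.851
```

Emit:
jog_arm:
  commands: "0 0 0 0 0 0;0 0 0 0 0 0;0 0 0 0 0 0;0 0 0 0 0 0;0 0 0 0 0 0"
  gripper: 0
  grip_force: 40

```text
time: 11.45
eef_pos: [0.444, -0.3106, 0.0071]
tcp_rot: [0.997, -0.073, 0.001, -0.0]
contact_force: [-0.4, 3.8, 6.4]
opening: 0.536
```

The opening reads 46 mm, so the grip is above the roller's centre. I'll re-grip 5 mm lower.

Emit:
jog_arm:
  commands: "0 0 0 0 0 0;0 0 0 0 0 0;0 0 -0.003 0 0 0;0 0 -0.005 0 0 0;0 0 -0.005 0 0 0"
  gripper: 75

```text
time: 12.08
eef_pos: [0.4427, -0.3103, -0.0004]
tcp_rot: [0.997, -0.073, -0.0, -0.0]
contact_force: [-0.2, -0.8, -0.1]
opening: 0.752
```

Emit:
jog_arm:
  commands: "0 0 0 0 0 0;0 0 0 0 0 0;0 0 0 0 0 0;0 0 0 0 0 0;0 0 0 0 0 0"
  gripper: 0
  grip_force: 40

```text
time: 12.7
eef_pos: [0.4431, -0.3108, 0.0004]
tcp_rot: [0.997, -0.073, 0.0, 0.0]
contact_force: [-1.1, 0.5, 3.3]
opening: 0.565
```

The opening is now 48 mm, near the true diameter (the 16 mm knob read 14.2). I'll lift and carry it to the ramp.

Emit:
jog_arm:
  commands: "0 0 0.015 0 0 0;0 0 0.04 0 0 0;0 0 0.08 0 0 0;0 0 0.13 0 0 0;0 0 0.17 0 0 0;0 0 0.2 0 0 0;0 0 0.2 0 0 0"

```text
time: 13.58
eef_pos: [0.444, -0.3112, 0.2028]
tcp_rot: [0.997, -0.072, 0.002, 0.002]
contact_force: [-0.0, -0.6, -4.5]
opening: 0.561
```

```bash
cat >> meas.py <<'E'
O=np.array([.578,.0156]);YAW=.018;SL=.122
def ramp2w(x,y,h):  # h above the deck measured square; returns centre over deck at horizontal y
    c,s=np.cos(YAW),np.sin(YAW)
    return np.r_[O+np.array([c*x-s*y,s*x+c*y]),.0448+np.tan(SL)*y+h]
def goal(C,tilt,back,yawadd=0.):
    # tool pose: centre C lies 'back' behind TCP; jaws along ramp y, tilted about ramp x
    R=Ro.from_rotvec([0,0,YAW])*Ro.from_rotvec([tilt,0,0])*Ro.from_matrix(np.diag([1.,-1,-1]))
    z=R.as_matrix()[:,2]; return C+back*z,R
def delta(p,R,s):
    print('shift',np.round(p-np.array(s['eef_pos']),4),'turn',(R*Ro.from_quat(s['tcp_rot']).inv()).as_rotvec().round(4))
E
python3 - <<'E'
from meas import *
s=st()
for h in (.10,.0252+.001):
    C=ramp2w(0,.050,h); p,R=goal(C,.10,.024); print(C.round(4),p.round(4)); delta(p,R,s)
c=vision.read_camera('wrist');save(c,'w6')
P,u,w=cyl(c,0,lambda h,s,v:brass(h,s,v),s['eef_pos'][:2],.09)
c=vision.read_camera('side');save(c,'s6')
E
```

```text
t 13.575 p [ 0.444  -0.3112  0.2028] jaw ang 81.69 z [ 0.0041 -0.0037 -1.    ] F [-0.  -0.6 -4.5] op 0.561 q [-0.8  -0.    1.91  0.    1.23  0.92]
[0.5771 0.0656 0.1509] [0.5771 0.068  0.1271]
shift [ 0.133   0.3792 -0.0758] turn [ 0.1033 -0.002   0.1632]
[0.5771 0.0656 0.0771] [0.5771 0.068  0.0533]
shift [ 0.133   0.3792 -0.1496] turn [ 0.1033 -0.002   0.1632]
```

View pics/w6.png

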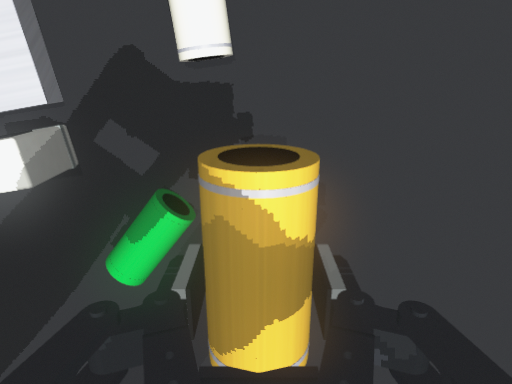

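The master is held between the pads (260,260), and the wrist reads its 4.5 N weight. I'll move to about 70 mm above the placing spot.

Emit:
jog_arm:
  commands: "0.01 0.03 0.0 0.01 0 0.015;0.022 0.065 0.0 0.02 0 0.03;0.037 0.105 0 0.03 0 0.05;0.052 0.15 0 0.04 0 0.07;0.068 0.195 0 0.055 0 0.09;0.084 0.24 0 0.07 0 0.11;0.1 0.285 0 0.085 0 0.13;0.115 0.325 0 0.1033 -0.002 0.155;0.125 0.355 0 0.1033 -0.002 0.1632;0.13 0.372 -0.03 0.1033 -0.002 0.1632;0.133 0.379 -0.06 0.1033 -0.002 0.1632;0.133 0.379 -0.076 0.1033 -0.002 0.1632;0.133 0.379 -0.076 0.1033 -0.002 0.1632;0.133 0.379 -0.076 0.1033 -0.002 0.1632"

```text
time: 15.42
eef_pos: [0.5766, 0.0679, 0.1249]
tcp_rot: [0.999, 0.009, -0.002, -0.051]
contact_force: [-0.8, 0.1, -3.6]
opening: 0.56
```

```bash
python3 - <<'E'
from meas import *
s=st()
C=ramp2w(0,.050,.0262); p,R=goal(C,.10,.024); delta(p,R,s)
c=vision.read_camera('wrist');save(c,'w7')
c=vision.read_camera('side')
cv2.imwrite('pics/s7c.png',cv2.resize(cv2.cvtColor(c['frame'][130:270,150:310],cv2.COLOR_RGB2BGR),None,fx=4,fy=4,interpolation=2))
P,u,w=cyl(c,0,lambda h,s,v:brass(h,s,v)&(h>20),C[:2],.09);fitcyl(P,a0=0.02)
E
```

```text
t 15.425 p [0.5766 0.0679 0.1249] jaw ang 90.99 z [-0.0049  0.1027 -0.9947] F [-0.8  0.1 -3.6] op 0.56 q [-0.11  0.16  1.89  0.11  1.11  1.4 ]
shift [ 0.0004  0.0001 -0.0717] turn [-0.0028 -0.0032  0.0004]
cyl n 100 centre [0.5728 0.102 ] zc 0.1228 axis deg 6.97 len 0.1019 rms 0.0064
```

View pics/w7.png

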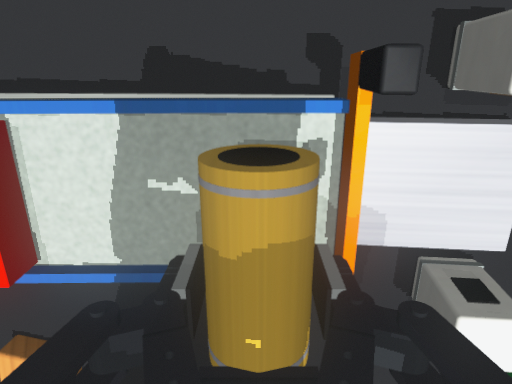

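View pics/s7c.png

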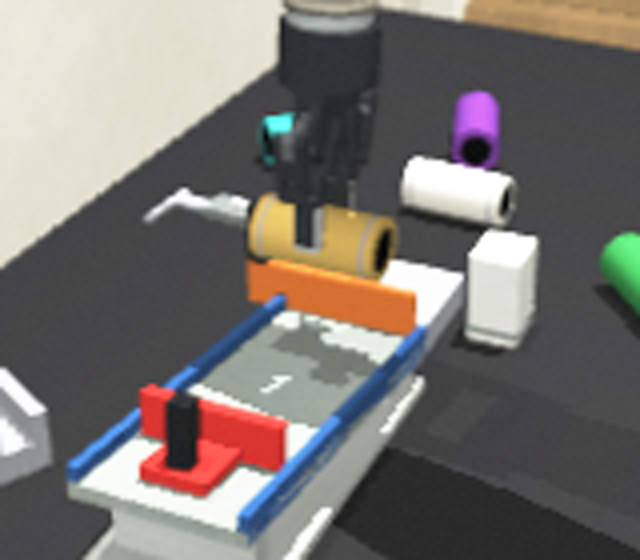

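The master hangs over the deck just uphill of the gate (orange, at 358,160). I'll lower it slowly.

Emit:
jog_arm:
  commands: "0 0 -0.015 0 0 0;0 0 -0.035 0 0 0;0 0 -0.05 0 0 0;0 0 -0.06 0 0 0;0 0 -0.066 0 0 0;0 0 -0.07 0 0 0;0 0 -0.07 0 0 0"

```text
time: 16.4
eef_pos: [0.5762, 0.0685, 0.0542]
tcp_rot: [0.999, 0.009, -0.003, -0.052]
contact_force: [0.3, 0.5, -3.9]
opening: 0.567
```

Emit:
jog_arm:
  commands: "0 0 -0.0015 0 0 0;0 0 -0.003 0 0 0;0 0 -0.003 0 0 0"

```text
time: 16.77
eef_pos: [0.5764, 0.0685, 0.0519]
tcp_rot: [0.999, 0.009, -0.002, -0.052]
contact_force: [-0.8, -0.1, -0.3]
opening: 0.562
```

Emit:
jog_arm:
  commands: "0 0 -0.001 0 0 0;0 0 -0.001 0 0 0;0 0 -0.001 0 0 0"

```text
time: 17.15
eef_pos: [0.5764, 0.0684, 0.0518]
tcp_rot: [0.999, 0.009, -0.003, -0.052]
contact_force: [-4.5, -0.8, 5.2]
opening: 0.569
```

Emit:
jog_arm:
  commands: "0 0 0 0 0 0;0 0 0 0 0 0;0 0 0 0 0 0;0 0 0 0 0 0"
  gripper: 62

```text
time: 17.65
eef_pos: [0.5764, 0.0682, 0.0503]
tcp_rot: [0.999, 0.009, -0.002, -0.051]
contact_force: [0.5, -1.4, -0.1]
opening: 0.617
```

```bash
python3 - <<'E'
from meas import *
s=st()
c=vision.read_camera('wrist');save(c,'w8');np.savez('w8',**c)
c=vision.read_camera('side')
cv2.imwrite('pics/s8c.png',cv2.resize(cv2.cvtColor(c['frame'][150:260,190:300],cv2.COLOR_RGB2BGR),None,fx=5,fy=5,interpolation=2))
E
```

```text
t 17.65 p [0.5764 0.0682 0.0503] jaw ang 91.03 z [-0.0055  0.1024 -0.9947] F [ 0.5 -1.4 -0.1] op 0.617 q [-0.11  0.26  1.92  0.12  0.97  1.38]
```

View pics/w8.png

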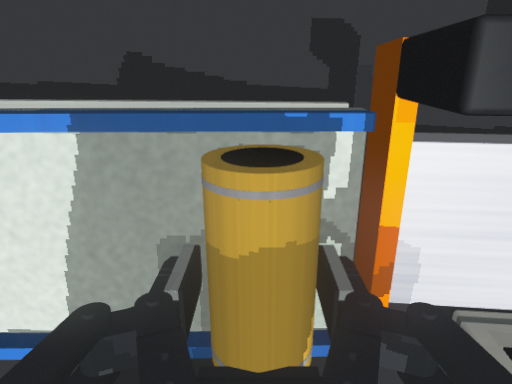

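View pics/s8c.png

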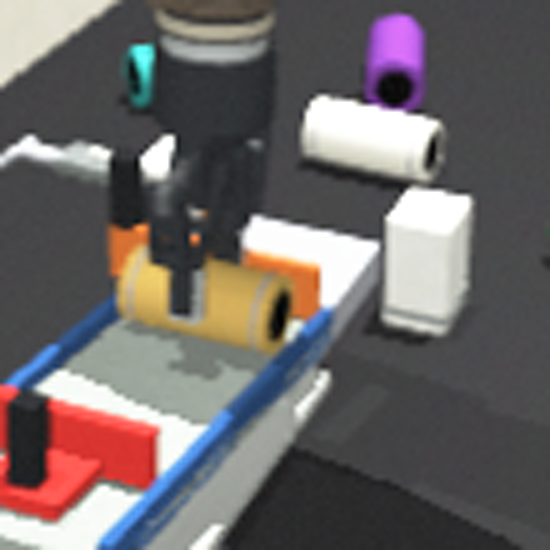

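The master rests on the deck against the downhill finger. I'll ease 5 mm downhill, then raise slowly so it rolls gently down under the fingertip.

Emit:
jog_arm:
  commands: "0 -0.002 -0.0002 0 0 0;0 -0.004 -0.0004 0 0 0;0 -0.005 -0.0006 0 0 0;0 -0.005 0.004 0 0 0;0 -0.005 0.008 0 0 0;0 -0.005 0.012 0 0 0;0 -0.005 0.015 0 0 0;0 -0.005 0.018 0 0 0"

```text
time: 18.75
eef_pos: [0.5761, 0.0635, 0.0684]
tcp_rot: [0.999, 0.009, -0.003, -0.051]
contact_force: [-0.1, 0.1, 0.3]
opening: 0.619
```

Emit:
jog_arm:
  commands: "0 0 0.002 0 0 0;0 0 0.004 0 0 0;0 0 0.006 0 0 0;0 0 0.008 0 0 0;0 0 0.01 0 0 0;0 0 0.012 0 0 0;0 0 0.014 0 0 0;0 0 0.016 0 0 0;0 0 0.018 0 0 0;0 0 0.02 0 0 0"

```text
time: 20.0
eef_pos: [0.576, 0.0635, 0.0883]
tcp_rot: [0.999, 0.009, -0.003, -0.052]
contact_force: [0.8, 0.6, 0.3]
opening: 0.616
```

```bash
python3 - <<'E'
from meas import *
s=st()
c=vision.read_camera('wrist');save(c,'w9')
E
```

```text
t 20.0 p [0.576  0.0635 0.0883] jaw ang 91.03 z [-0.0064  0.1028 -0.9947] F [0.8 0.6 0.3] op 0.616 q [-0.11  0.21  1.91  0.12  1.04  1.38]
```

View pics/w9.png

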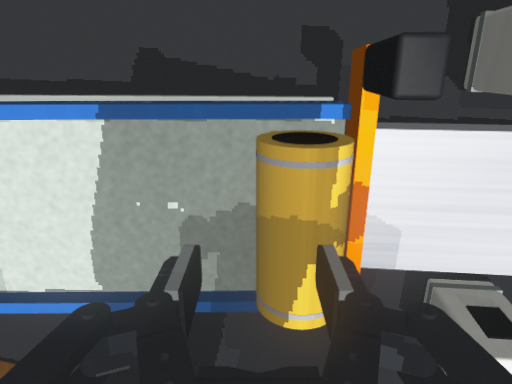

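The master has rolled down to the gate, at (305,230) beside the orange at (358,160), and lies square. I'll keep lifting and go to the white roller.

Emit:
jog_arm:
  commands: "0 0 0.003 0 0 0;0 0 0.006 0 0 0;0 0 0.01 0 0 0;0 0 0.02 0 0 0;0 0 0.05 0 0 0;0 0 0.09 0 0 0;0 0 0.13 0 0 0;0 0 0.14 0 0 0"

```text
time: 21.05
eef_pos: [0.5778, 0.0633, 0.2326]
tcp_rot: [0.999, 0.009, 0.001, -0.051]
contact_force: [0.8, 0.3, -0.3]
opening: 0.62
```

```bash
python3 - <<'E'
from meas import *
s=st()
c=vision.read_camera('wrist');save(c,'w10')
P,u,w=cyl(c,0,brass,np.array([.578,.04]),.07);P=P[P[:,1]>.016+.005];fitcyl(P,a0=.018)
c=vision.read_camera('top')
P,u,w=cyl(c,0,white,np.array([.598,-.274]),.09);fitcyl(P,a0=0)
R=Ro.from_rotvec([0,0,0.0])*Ro.from_matrix(np.diag([1.,-1,-1]))
delta(np.array([.597,-.275,.2]),R,s)
E
```

```text
t 21.05 p [0.5778 0.0633 0.2326] jaw ang 91.07 z [ 8.000e-04  1.021e-01 -9.948e-01] F [ 0.8  0.3 -0.3] op 0.62 q [-0.11  0.06  1.8   0.11  1.3   1.41]
cyl n 4952 centre [0.5778 0.0404] zc 0.0726 axis deg 0.93 len 0.0993 rms 0.0013
cyl n 400 centre [ 0.598  -0.2746] zc 0.0253 axis deg -1.53 len 0.0991 rms 0.0031
shift [ 0.0192 -0.3383 -0.0326] turn [-0.1023  0.0017 -0.0185]
```

View pics/w10.png

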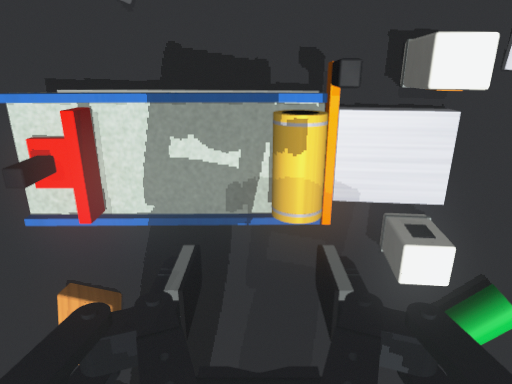

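The master lies at (0.5778, 0.0404), 25 mm from the gate face, so it is home. Now to the white roller.

Emit:
jog_arm:
  commands: "0.002 -0.03 0.0 -0.02 0 0;0.004 -0.07 0.0 -0.04 0 0;0.006 -0.115 0 -0.06 0 -0.01;0.01 -0.16 0 -0.08 0 -0.0185;0.012 -0.205 0 -0.1023 0.0017 -0.0185;0.015 -0.25 0 -0.1023 0.0017 -0.0185;0.017 -0.29 -0.01 -0.1023 0.0017 -0.0185;0.019 -0.325 -0.02 -0.1023 0.0017 -0.0185;0.0192 -0.3383 -0.0326 -0.1023 0.0017 -0.0185;0.0192 -0.3383 -0.0326 -0.1023 0.0017 -0.0185;0.0192 -0.3383 -0.0326 -0.1023 0.0017 -0.0185"
  gripper: 85

```text
time: 22.52
eef_pos: [0.5952, -0.2735, 0.1951]
tcp_rot: [1.0, 0.0, -0.004, -0.001]
contact_force: [0.1, -0.4, 0.9]
opening: 0.847
```

```bash
python3 - <<'E'
from meas import *
s=st()
c=vision.read_camera('wrist');save(c,'w11')
P,u,w=cyl(c,0,white,np.array([.598,-.275]),.08);P=P[P[:,2]<.056];print(u.min(),u.max(),w.min(),w.max())
cen,zc,a=fitcyl(P,a0=0)
R=Ro.from_rotvec([0,0,a])*Ro.from_matrix(np.diag([1.,-1,-1]))
delta(np.r_[cen,.0005],R,s)
E
```

```text
t 22.525 p [ 0.5952 -0.2735  0.1951] jaw ang 90.02 z [-0.0078  0.0018 -1.    ] F [ 0.1 -0.4  0.9] op 0.847 q [-0.58  0.26  1.64 -0.    1.25  0.99]
239 291 105 212
cyl n 5190 centre [ 0.5976 -0.2796] zc 0.0244 axis deg -1.33 len 0.0986 rms 0.0009
shift [ 0.0024 -0.0061 -0.1946] turn [-0.0019 -0.0078 -0.0234]
```

View pics/w11.png

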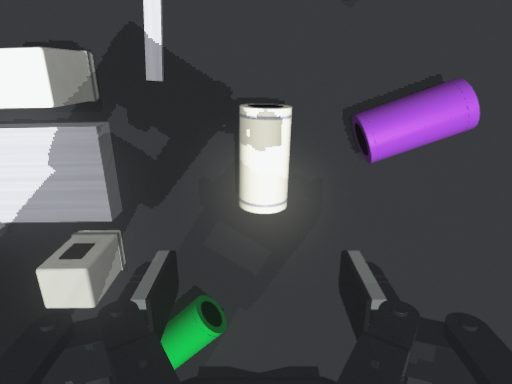

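The white roller is at (265,158) in the wrist image, 6 mm to the -y side. I'll descend in two stages.

Emit:
jog_arm:
  commands: "0.0024 -0.0061 -0.03 0 -0.004 -0.0234;0.0024 -0.0061 -0.07 0 -0.004 -0.0234;0.0024 -0.0061 -0.11 0 -0.004 -0.0234;0.0024 -0.0061 -0.15 0 -0.004 -0.0234;0.0024 -0.0061 -0.175 0 -0.004 -0.0234;0.0024 -0.0061 -0.185 0 -0.004 -0.0234;0.0024 -0.0061 -0.188 0 -0.004 -0.0234;0.0024 -0.0061 -0.188 0 -0.004 -0.0234;0.0024 -0.0061 -0.188 0 -0.004 -0.0234"

```text
time: 23.7
eef_pos: [0.5986, -0.2815, 0.0091]
tcp_rot: [1.0, -0.012, -0.0, 0.0]
contact_force: [0.4, 0.6, 0.7]
opening: 0.852
```

Emit:
jog_arm:
  commands: "-0.001 0.0015 -0.004 0 0 0;-0.001 0.0015 -0.008 0 0 0;-0.001 0.0015 -0.0085 0 0 0;-0.001 0.0015 -0.0085 0 0 0"

```text
time: 24.2
eef_pos: [0.5965, -0.2794, -0.0012]
tcp_rot: [1.0, -0.012, -0.002, -0.001]
contact_force: [-1.1, -0.4, -0.2]
opening: 0.846
```

Emit:
jog_arm:
  commands: "0 0 0 0 0 0;0 0 0 0 0 0;0 0 0 0 0 0;0 0 0 0 0 0;0 0 0 0 0 0;0 0 0 0 0 0"
  gripper: 0
  grip_force: 40

```text
time: 24.95
eef_pos: [0.597, -0.2797, -0.0005]
tcp_rot: [1.0, -0.012, -0.001, -0.0]
contact_force: [0.2, -1.1, 3.6]
opening: 0.559
```

Emit:
jog_arm:
  commands: "0 0 0.015 0 0 0;0 0 0.04 0 0 0;0 0 0.08 0 0 0;0 0 0.13 0 0 0;0 0 0.17 0 0 0;0 0 0.2 0 0 0;0 0 0.2 0 0 0"

```text
time: 25.82
eef_pos: [0.5975, -0.2798, 0.2017]
tcp_rot: [1.0, -0.012, 0.0, 0.001]
contact_force: [-0.5, -0.7, -3.9]
opening: 0.564
```

```bash
python3 - <<'E'
from meas import *
s=st()
for h in (.10,.0252+.001):
    C=ramp2w(0,.100,h); p,R=goal(C,.10,.0245); delta(p,R,s)
c=vision.read_camera('wrist');save(c,'w12')
E
```

```text
t 25.825 p [ 0.5975 -0.2798  0.2017] jaw ang 88.62 z [ 9.0e-04 -1.5e-03 -1.0e+00] F [-0.5 -0.7 -3.9] op 0.564 q [-0.59  0.26  1.63 -0.    1.26  1.  ]
shift [-0.0214  0.3979 -0.0691] turn [0.1015 0.0006 0.0421]
shift [-0.0214  0.3979 -0.1429] turn [0.1015 0.0006 0.0421]
```

View pics/w12.png

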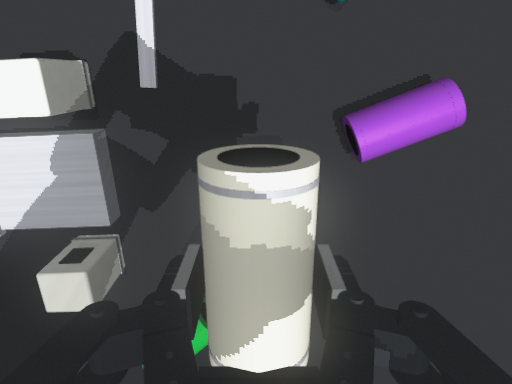

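The white roller is held (260,260). I'll carry it over the ramp.

Emit:
jog_arm:
  commands: "-0.002 0.03 0 0.01 0 0.005;-0.004 0.065 0 0.02 0 0.01;-0.006 0.105 0 0.03 0 0.015;-0.008 0.15 0 0.04 0 0.02;-0.01 0.195 0 0.055 0 0.025;-0.013 0.24 0 0.07 0 0.03;-0.015 0.285 0 0.085 0 0.035;-0.018 0.325 0 0.1015 0 0.0421;-0.02 0.36 0 0.1015 0 0.0421;-0.021 0.385 -0.02 0.1015 0 0.0421;-0.0214 0.398 -0.05 0.1015 0 0.0421;-0.0214 0.398 -0.069 0.1015 0 0.0421;-0.0214 0.398 -0.069 0.1015 0 0.0421;-0.0214 0.398 -0.069 0.1015 0 0.0421;-0.0214 0.398 -0.069 0.1015 0 0.0421"

```text
time: 27.75
eef_pos: [0.5764, 0.118, 0.1316]
tcp_rot: [0.999, 0.009, -0.001, -0.051]
contact_force: [0.5, 0.3, -4.2]
opening: 0.565
```

```bash
python3 - <<'E'
from meas import *
s=st()
C=ramp2w(0,.100,.0262); p,R=goal(C,.10,.0245); delta(p,R,s)
c=vision.read_camera('wrist');save(c,'w13')
E
```

```text
t 27.75 p [0.5764 0.118  0.1316] jaw ang 91.0 z [-0.0024  0.1021 -0.9948] F [ 0.5  0.3 -4.2] op 0.565 q [-0.02  0.17  1.87  0.11  1.11  1.48]
shift [-0.0002  0.     -0.0727] turn [-0.0023 -0.0007  0.0005]
```

View pics/w13.png

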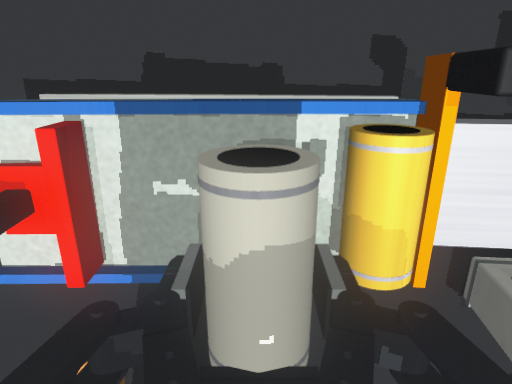

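The white roller hangs above the deck uphill of the master (390,205), with the follower clear at (70,200). I'll lower it.

Emit:
jog_arm:
  commands: "0 0 -0.015 0 0 0;0 0 -0.035 0 0 0;0 0 -0.05 0 0 0;0 0 -0.06 0 0 0;0 0 -0.066 0 0 0;0 0 -0.07 0 0 0;0 0 -0.07 0 0 0;0 0 -0.07 0 0 0"

```text
time: 28.8
eef_pos: [0.5757, 0.1186, 0.0607]
tcp_rot: [0.999, 0.009, -0.002, -0.051]
contact_force: [0.7, -0.0, -5.0]
opening: 0.567
```

Emit:
jog_arm:
  commands: "0 0 -0.0015 0 0 0;0 0 -0.003 0 0 0;0 0 -0.003 0 0 0;0 0 -0.003 0 0 0"

```text
time: 29.3
eef_pos: [0.5754, 0.1186, 0.0571]
tcp_rot: [0.999, 0.009, -0.002, -0.051]
contact_force: [0.1, 0.5, -3.9]
opening: 0.568
```

Emit:
jog_arm:
  commands: "0 0 -0.001 0 0 0;0 0 -0.0015 0 0 0;0 0 -0.0015 0 0 0"

```text
time: 29.68
eef_pos: [0.5754, 0.1186, 0.057]
tcp_rot: [0.999, 0.009, -0.002, -0.051]
contact_force: [-4.7, 0.0, 5.5]
opening: 0.564
```

Contact: the force went from -3.9 to +5.5 N. I'll open slightly.

Emit:
jog_arm:
  commands: "0 0 0 0 0 0;0 0 0 0 0 0;0 0 0 0 0 0;0 0 0 0 0 0"
  gripper: 62

```text
time: 30.18
eef_pos: [0.5756, 0.1184, 0.0557]
tcp_rot: [0.999, 0.009, -0.002, -0.051]
contact_force: [0.7, -0.8, 0.3]
opening: 0.616
```

```bash
python3 - <<'E'
from meas import *
s=st()
c=vision.read_camera('wrist');save(c,'w14')
E
```

```text
t 30.175 p [0.5756 0.1184 0.0557] jaw ang 91.03 z [-0.0044  0.1019 -0.9948] F [ 0.7 -0.8  0.3] op 0.616 q [-0.02  0.27  1.91  0.12  0.97  1.47]
```

View pics/w14.png

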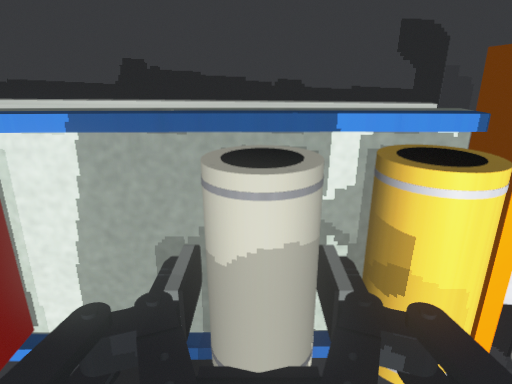

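Gently follow 4 mm downhill, then raise slowly.

Emit:
jog_arm:
  commands: "0 -0.002 -0.0002 0 0 0;0 -0.004 -0.0004 0 0 0;0 -0.004 0.0 0 0 0;0 -0.004 0.004 0 0 0;0 -0.004 0.008 0 0 0;0 -0.004 0.012 0 0 0;0 -0.004 0.015 0 0 0;0 -0.004 0.018 0 0 0"

```text
time: 31.22
eef_pos: [0.5753, 0.1146, 0.0739]
tcp_rot: [0.999, 0.009, -0.002, -0.051]
contact_force: [0.7, 0.6, -0.2]
opening: 0.618
```

Emit:
jog_arm:
  commands: "0 0 0.002 0 0 0;0 0 0.004 0 0 0;0 0 0.006 0 0 0;0 0 0.008 0 0 0;0 0 0.01 0 0 0;0 0 0.012 0 0 0;0 0 0.014 0 0 0;0 0 0.016 0 0 0;0 0 0.018 0 0 0;0 0 0.02 0 0 0"

```text
time: 32.48
eef_pos: [0.5752, 0.1146, 0.0936]
tcp_rot: [0.999, 0.009, -0.002, -0.051]
contact_force: [0.6, 0.1, -0.5]
opening: 0.621
```

Emit:
jog_arm:
  commands: "0 0 0.003 0 0 0;0 0 0.006 0 0 0;0 0 0.01 0 0 0;0 0 0.02 0 0 0;0 0 0.05 0 0 0;0 0 0.09 0 0 0;0 0 0.12 0 0 0;0 0 0.12 0 0 0;0 0 0.12 0 0 0"

```text
time: 33.6
eef_pos: [0.5746, 0.1145, 0.2127]
tcp_rot: [0.999, 0.009, -0.003, -0.051]
contact_force: [-0.3, -0.3, 0.2]
opening: 0.621
```

```bash
python3 - <<'E'
from meas import *
s=st()
c=vision.read_camera('wrist');save(c,'w15');c['n']='wrist'
P,u,w=cyl(c,0,brass,np.array([.578,.04]),.07);P=P[(P[:,1]>.02)&(P[:,1]<.066)];fitcyl(P,a0=.018)
P,u,w=cyl(c,0,lambda h,s,v:(s<40)&(v>60),np.array([.577,.09]),.065);P=P[(P[:,1]>.066)&(P[:,1]<.115)&(P[:,2]>.072)];fitcyl(P,a0=.018)
print(ramp2w(0,.0746,.0252))
report(c)
c=vision.read_camera('side');c['n']='side';report(c)
E
```

```text
t 33.6 p [0.5746 0.1145 0.2127] jaw ang 91.02 z [-0.0066  0.102  -0.9948] F [-0.3 -0.3  0.2] op 0.621 q [-0.02  0.08  1.81  0.11  1.26  1.5 ]
cyl n 6105 centre [0.5779 0.0405] zc 0.0725 axis deg 1.09 len 0.0991 rms 0.0011
cyl n 6555 centre [0.5771 0.09  ] zc 0.0787 axis deg 0.9 len 0.0988 rms 0.001
[0.57665727 0.09018792 0.07914662]
blue [  29   90  361   11 3711] xyz [0.6379 0.1732 0.0747] rect [637.5 170.9   8.  307.7   0.9] zmax [0.075  0.0925]
blue [ 133  221  152   12 1081] xyz [0.5117 0.1794 0.0768] rect [512.1 175.5   9.2 146.7   1.3] zmax [0.0768 0.0844]
blue [320 225  20   6  63] xyz [0.5125 0.0586 0.0619] rect [513.4  57.3  18.7   6.3  89.8] zmax [0.062  0.0635]
blue [ 57 226  62   7 428] xyz [0.5097 0.2921 0.0908] rect [509.9 292.3   8.1  59.    0.8] zmax [0.0908 0.0943]
orange [ 378   55   33  177 1819] xyz [0.6044 0.0149 0.0763] rect [597.7   9.1 149.4  28.    3.9] zmax [0.0818 0.0841]
orange [332 135   9  10  24] xyz [0.6044 0.0633 0.083 ] rect [605.   62.2   6.    5.5   5.6] zmax [0.0825 0.0892]
orange [328 145  15  74 626] xyz [0.5627 0.0602 0.0866] rect [568.3  59.2 
[... 3512 characters left out ...]
.8  50.5   0.6] zmax [0.0842 0.0862]
anvil [236 193  30  18 215] xyz [ 0.5703 -0.0878  0.0294] rect [578.6 -74.2  99.   95.5   1.4] zmax [0.0294 0.0316]
anvil [267 203  16   8  40] xyz [ 0.4784 -0.0712  0.0301] rect [472.2 -77.   60.6  29.3  49. ] zmax [0.0306 0.0351]
deck [-0.83343288 -0.77603468  0.74098258]
master 0.83 [311. 202.  21.  29.] [ 68. 161.  87.] [ 376.5 -176.3   47.   102.9   46.9] 0.0505
master 0.77 [234. 204.  37.  23.] [228. 220. 146.] [578.6  45.3 103.1  75.8   1.8] 0.1004
sample 0.7 [227. 213.  37.  27.] [223. 223. 215.] [5.752e+02 8.780e+01 9.920e+01 5.990e+01 1.000e-01] 0.1046
sample 0.59 [267. 164.  16.  20.] [129.  70. 158.] [ 633.5 -415.7   44.4  109.6   21.5] 0.0502
```

View pics/w15.png

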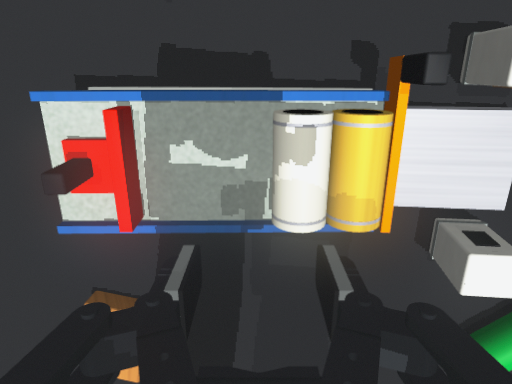

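Both rollers are home: white at (0.577, 0.090), touching the master at (0.578, 0.0405). Next I'll measure the follower and its knob.

```bash
cat >> meas.py <<'E'
def toslope(P):
    c,s=np.cos(YAW),np.sin(YAW); d=P[:,:2]-O
    x=d@[c,s]; y=d@[-s,c]; z=P[:,2]-.0448
    return np.c_[x,y*np.cos(SL)+z*np.sin(SL),-y*np.sin(SL)+z*np.cos(SL)]
E
python3 - <<'E'
from meas import *
s=st()
for n in ['wrist','side','top']:
    c=vision.read_camera(n);H=hs(c);h,sa,v=[H[...,i].astype(int) for i in range(3)]
    P,u,w=mask_pts(c,((h<6)|(h>174))&(sa>120)); Q=toslope(P); k=(abs(Q[:,0])<.07)&(Q[:,1]>.03)&(Q[:,1]<.32)&(Q[:,2]>.005);Q=Q[k]
    print(n,len(Q),'red',np.percentile(Q,[2,50,98],axis=0).round(4).tolist())
    t=Q[(Q[:,2]>.033)];print('  platetop',len(t),np.percentile(t,[2,50,98],axis=0).round(4).tolist())
    P,u,w=mask_pts(c,(v<70)&(sa<120)); Q=toslope(P);k=(abs(Q[:,0])<.03)&(Q[:,1]>.24)&(Q[:,1]<.32)&(Q[:,2]>.016)&(Q[:,2]<.075);Q=Q[k]
    print('  knob',len(Q),np.percentile(Q,[2,50,98],axis=0).round(4).tolist() if len(Q) else '')
E
```

```text
t 33.9 p [0.5747 0.1146 0.2123] jaw ang 91.02 z [-0.0073  0.1022 -0.9947] F [-0.4 -0.1 -0.2] op 0.624 q [-0.02  0.09  1.81  0.11  1.26  1.5 ]
wrist 5035 red [[-0.0496, 0.2285, 0.0069], [0.0062, 0.2356, 0.0216], [0.0516, 0.2871, 0.038]]
  platetop 1896 [[-0.0512, 0.2286, 0.0337], [0.0044, 0.234, 0.0368], [0.0514, 0.2403, 0.0383]]
  knob 587 [[-0.0081, 0.2661, 0.0348], [0.0031, 0.2759, 0.0619], [0.0083, 0.2833, 0.064]]
side 518 red [[-0.0562, 0.232, 0.0059], [-0.0133, 0.2421, 0.0179], [0.0495, 0.2921, 0.0444]]
  platetop 110 [[-0.0557, 0.2303, 0.0337], [-0.0106, 0.2393, 0.0363], [0.0491, 0.2848, 0.0574]]
  knob 121 [[-0.0118, 0.2748, 0.0171], [-0.0053, 0.2844, 0.0429], [0.0046, 0.2877, 0.0623]]
top 267 red [[-0.0472, 0.2342, 0.0081], [-0.0025, 0.2523, 0.0177], [0.0482, 0.2898, 0.0441]]
  platetop 102 [[-0.0516, 0.2341, 0.0334], [0.0019, 0.2379, 0.0376], [0.049, 0.276, 0.06]]
  knob 13 [[-0.0084, 0.2726, 0.0356], [-0.0069, 0.2759, 0.0571], [0.0036, 0.284, 0.0679]]
```

The follower face is at 0.229 up the slope (joint about 0.006), and the knob at 0.276. I'll turn the jaws across the ramp so the fingers stay clear of the follower plate.

```bash
cat >> meas.py <<'E'
def slope2w(x,s,h):
    c,si=np.cos(YAW),np.sin(YAW); y=s*np.cos(SL)-h*np.sin(SL)
    return np.r_[O+np.array([c*x-si*y,si*x+c*y]),.0448+s*np.sin(SL)+h*np.cos(SL)]
E
python3 - <<'E'
from meas import *
s=st()
R=Ro.from_rotvec([0,0,YAW])*Ro.from_rotvec([SL,0,0])*Ro.from_matrix(np.diag([1.,-1,-1]))*Ro.from_rotvec([0,0,-np.pi/2])
delta(slope2w(0,.2757,.12),R,s);delta(slope2w(0,.2757,.028),R,s)
E
```

```text
t 34.05 p [0.5751 0.1146 0.2131] jaw ang 91.03 z [-0.006   0.1021 -0.9948] F [ 0.5  0.8 -0.9] op 0.625 q [-0.02  0.08  1.81  0.11  1.26  1.5 ]
shift [-0.0017  0.16   -0.0156] turn [ 0.0219 -0.1788  1.5607]
shift [-0.0019  0.1712 -0.1069] turn [ 0.0219 -0.1788  1.5607]
```

Emit:
jog_arm:
  commands: "0 0.02 0 0.0022 -0.0179 0.156;0 0.04 0 0.0044 -0.0358 0.312;0 0.06 0 0.0066 -0.0537 0.468;0 0.08 0 0.0088 -0.0716 0.624;0 0.1 0 0.011 -0.0895 0.78;0 0.12 0 0.0131 -0.1072 0.936;0 0.14 0 0.0153 -0.125 1.092;-0.001 0.155 -0.005 0.0175 -0.143 1.248;-0.0017 0.16 -0.01 0.0197 -0.161 1.405;-0.0017 0.16 -0.0156 0.0219 -0.1788 1.5607;-0.0017 0.16 -0.0156 0.0219 -0.1788 1.5607;-0.0017 0.16 -0.0156 0.0219 -0.1788 1.5607;-0.0017 0.16 -0.0156 0.0219 -0.1788 1.5607"

```text
time: 35.67
eef_pos: [0.5738, 0.2745, 0.1984]
tcp_rot: [0.7, 0.712, 0.043, -0.044]
contact_force: [0.3, 0.1, 0.1]
opening: 0.619
```

```bash
python3 - <<'E'
from meas import *
s=st()
R=Ro.from_rotvec([0,0,YAW])*Ro.from_rotvec([SL,0,0])*Ro.from_matrix(np.diag([1.,-1,-1]))*Ro.from_rotvec([0,0,-np.pi/2])
delta(slope2w(0,.2757,.028),R,s)
c=vision.read_camera('wrist');save(c,'w16')
H=hs(c);h,sa,v=[H[...,i].astype(int) for i in range(3)]
P,u,w=mask_pts(c,(v<80)&(sa<120)); Q=toslope(P);k=(abs(Q[:,0])<.03)&(Q[:,1]>.24)&(Q[:,1]<.32)&(Q[:,2]>.016)&(Q[:,2]<.07);Q=Q[k]
print('  knob',len(Q),np.percentile(Q,[2,50,98],axis=0).round(4).tolist() if len(Q) else '')
E
```

```text
t 35.675 p [0.5738 0.2745 0.1984] jaw ang -179.04 z [-0.0015  0.1225 -0.9925] F [0.3 0.1 0.1] op 0.619 q [0.24 0.18 1.72 0.13 1.21 0.17]
shift [-0.0006  0.0113 -0.0922] turn [-0.0008  0.0005  0.0013]
  knob 955 [[-0.0088, 0.2691, 0.0194], [-0.0006, 0.2825, 0.0616], [0.0076, 0.2855, 0.0637]]
```

View pics/w16.png

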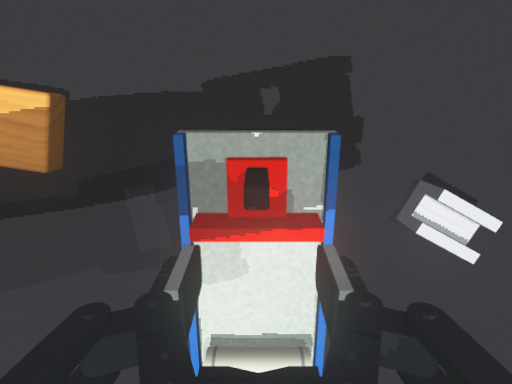

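The knob is centred at (256,188), straight in front of the jaws. I'll descend along the deck normal and grip.

Emit:
jog_arm:
  commands: "-0.001 0.004 -0.03 0 0 0;-0.001 0.008 -0.06 0 0 0;-0.001 0.011 -0.082 0 0 0;-0.001 0.012 -0.092 0 0 0;-0.001 0.012 -0.092 0 0 0;-0.001 0.012 -0.092 0 0 0"

```text
time: 36.48
eef_pos: [0.5734, 0.2867, 0.1074]
tcp_rot: [0.699, 0.712, 0.044, -0.043]
contact_force: [0.1, 0.5, 0.2]
opening: 0.624
```

Emit:
jog_arm:
  commands: "0 0 0 0 0 0;0 0 0 0 0 0;0 0 0 0 0 0;0 0 0 0 0 0;0 0 0 0 0 0;0 0 0 0 0 0"
  gripper: 0
  grip_force: 40

```text
time: 37.22
eef_pos: [0.5723, 0.2867, 0.107]
tcp_rot: [0.699, 0.712, 0.043, -0.044]
contact_force: [-4.9, -0.9, 4.9]
opening: 0.197
```

```bash
python3 - <<'E'
from meas import *
s=st(); print(toslope(np.array(s['eef_pos'])[None]))
for d in (.06,.115,.120,.125,.13): print(d,(slope2w(0,.2757-d,.03)-slope2w(0,.2757,.03)).round(4))
E
```

```text
t 37.225 p [0.5723 0.2867 0.107 ] jaw ang -178.95 z [-0.0029  0.1226 -0.9925] F [-4.9 -0.9  4.9] op 0.197 q [0.25 0.28 1.78 0.14 1.05 0.17]
[[-0.00082474  0.27670159  0.02876785]]
0.06 [ 0.0011 -0.0595 -0.0073]
0.115 [ 0.0021 -0.1141 -0.014 ]
0.12 [ 0.0021 -0.1191 -0.0146]
0.125 [ 0.0022 -0.1241 -0.0152]
0.13 [ 0.0023 -0.129  -0.0158]
```

Emit:
jog_arm:
  commands: "0 -0.005 -0.0006 0 0 0;0 -0.013 -0.0016 0 0 0;0 -0.023 -0.0028 0 0 0;0.001 -0.033 -0.004 0 0 0;0.001 -0.043 -0.0053 0 0 0;0.001 -0.053 -0.0065 0 0 0;0.001 -0.063 -0.0077 0 0 0;0.001 -0.073 -0.009 0 0 0;0.0015 -0.082 -0.01 0 0 0;0.0015 -0.09 -0.011 0 0 0;0.002 -0.097 -0.0119 0 0 0;0.002 -0.103 -0.0126 0 0 0;0.002 -0.108 -0.0133 0 0 0;0.002 -0.11 -0.0135 0 0 0;0.002 -0.11 -0.0135 0 0 0"

```text
time: 39.1
eef_pos: [0.5741, 0.1766, 0.0935]
tcp_rot: [0.699, 0.712, 0.043, -0.044]
contact_force: [-5.3, 0.6, 6.4]
opening: 0.2
```

```bash
python3 - <<'E'
from meas import *
s=st(); print(toslope(np.array(s['eef_pos'])[None]))
c=vision.read_camera('wrist');save(c,'w17')
c=vision.read_camera('side')
cv2.imwrite('pics/s17c.png',cv2.resize(cv2.cvtColor(c['frame'][160:290,160:310],cv2.COLOR_RGB2BGR),None,fx=4,fy=4,interpolation=2))
E
```

```text
t 39.1 p [0.5741 0.1766 0.0935] jaw ang -178.95 z [-0.0036  0.1227 -0.9924] F [-5.3  0.6  6.4] op 0.2 q [ 0.07  0.23  1.87  0.14  1.04 -0.02]
[[-0.0010391   0.16575911  0.02871143]]
```

View pics/s17c.png

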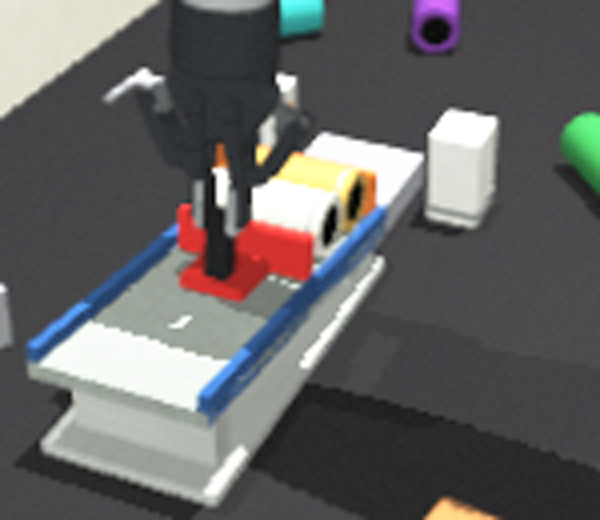

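The follower (red, crop 240,260) has slid 111 mm, with about 14 mm to the white roller. I'll close in slowly and watch the force.

Emit:
jog_arm:
  commands: "0 -0.003 -0.0004 0 0 0;0 -0.006 -0.0007 0 0 0;0 -0.009 -0.0011 0 0 0;0 -0.0105 -0.0013 0 0 0;0 -0.0105 -0.0013 0 0 0"

```text
time: 39.83
eef_pos: [0.5742, 0.1662, 0.0922]
tcp_rot: [0.699, 0.712, 0.043, -0.044]
contact_force: [-4.7, 0.2, 7.2]
opening: 0.196
```

Emit:
jog_arm:
  commands: "0 -0.001 -0.0001 0 0 0;0 -0.002 -0.0002 0 0 0;0 -0.002 -0.0002 0 0 0;0 -0.002 -0.0002 0 0 0"

```text
time: 40.33
eef_pos: [0.5743, 0.1644, 0.092]
tcp_rot: [0.699, 0.712, 0.043, -0.044]
contact_force: [-4.8, 0.5, 6.3]
opening: 0.198
```

Emit:
jog_arm:
  commands: "0 -0.0005 -0.0001 0 0 0;0 -0.001 -0.0001 0 0 0;0 -0.001 -0.0001 0 0 0;0 -0.001 -0.0001 0 0 0"

```text
time: 40.83
eef_pos: [0.5743, 0.1634, 0.0919]
tcp_rot: [0.699, 0.712, 0.043, -0.044]
contact_force: [-5.0, 2.0, 6.8]
opening: 0.197
```

Emit:
jog_arm:
  commands: "0 -0.0005 -0.0001 0 0 0;0 -0.001 -0.0001 0 0 0;0 -0.001 -0.0001 0 0 0;0 -0.001 -0.0001 0 0 0"

```text
time: 41.32
eef_pos: [0.5743, 0.1624, 0.0918]
tcp_rot: [0.699, 0.712, 0.043, -0.044]
contact_force: [-3.4, 1.2, 6.8]
opening: 0.197
```

Emit:
jog_arm:
  commands: "0 -0.0005 -0.0001 0 0 0;0 -0.001 -0.0001 0 0 0;0 -0.001 -0.0001 0 0 0;0 -0.001 -0.0001 0 0 0"

```text
time: 41.82
eef_pos: [0.5743, 0.162, 0.0917]
tcp_rot: [0.699, 0.712, 0.043, -0.045]
contact_force: [-3.7, 3.4, 6.5]
opening: 0.197
```

Emit:
jog_arm:
  commands: "0 -0.0005 -0.0001 0 0 0;0 -0.001 -0.0001 0 0 0;0 -0.001 -0.0001 0 0 0;0 -0.001 -0.0001 0 0 0"

```text
time: 42.32
eef_pos: [0.5743, 0.162, 0.0917]
tcp_rot: [0.699, 0.712, 0.044, -0.045]
contact_force: [-3.4, 4.5, 6.5]
opening: 0.199
```

```bash
python3 - <<'E'
from meas import *
s=st(); print(toslope(np.array(s['eef_pos'])[None]))
c=vision.read_camera('wrist');save(c,'w18')
E
```

```text
t 42.325 p [0.5743 0.162  0.0917] jaw ang -178.99 z [-0.0025  0.1262 -0.992 ] F [-3.4  4.5  6.5] op 0.199 q [ 0.05  0.23  1.88  0.15  1.03 -0.05]
[[-0.00102432  0.15102521  0.02876689]]
```

View pics/w18.png

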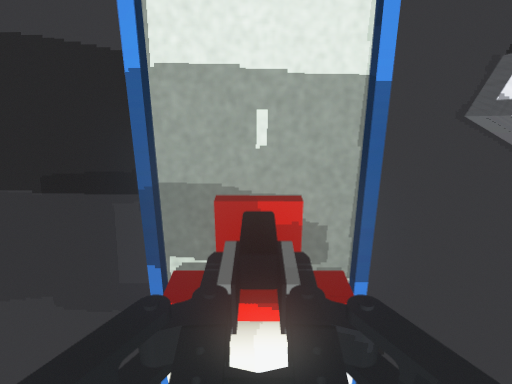

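The follower has stopped against the white roller: no more motion, and Fy rose from about 1 to 4.5 N. I'll release and back off along the deck normal.

Emit:
jog_arm:
  commands: "0 0 0 0 0 0;0 0 0 0 0 0;0 0 0 0 0 0;0 0 0 0 0 0"
  gripper: 60

```text
time: 42.88
eef_pos: [0.5746, 0.1598, 0.0903]
tcp_rot: [0.699, 0.712, 0.043, -0.044]
contact_force: [0.2, 0.0, -0.2]
opening: 0.601
```

Emit:
jog_arm:
  commands: "0 -0.001 0.01 0 0 0;0 -0.003 0.025 0 0 0;0 -0.006 0.05 0 0 0;0 -0.01 0.08 0 0 0;0 -0.015 0.12 0 0 0;-0.0 0.02 0.15 0 0 0;-0.0 0.07 0.16 0 0 0;-0.0 0.11 0.16 0 0 0;-0.0 0.11 0.16 0 0 0"

```text
time: 44.0
eef_pos: [0.5743, 0.2724, 0.2523]
tcp_rot: [0.698, 0.713, 0.044, -0.043]
contact_force: [-0.6, 0.0, -0.8]
opening: 0.6
```

```bash
python3 - <<'E'
from meas import *
s=st()
for n in ['wrist','side','top']:
    c=vision.read_camera(n);save(c,n+'19');H=hs(c);h,sa,v=[H[...,i].astype(int) for i in range(3)]
    P,u,w=mask_pts(c,((h<6)|(h>174))&(sa>120)); Q=toslope(P); k=(abs(Q[:,0])<.07)&(Q[:,1]>.03)&(Q[:,1]<.32)&(Q[:,2]>.005);Q=Q[k]
    if len(Q): print(n,len(Q),'red',np.percentile(Q,[2,50,98],axis=0).round(4).tolist())
    P,u,w=cyl(c,0,brass,np.array([.578,.04]),.07);P=P[(P[:,1]>.02)&(P[:,1]<.066)&(P[:,2]>.07)]
    if len(P)>50: fitcyl(P,a0=.018)
    P,u,w=cyl(c,0,lambda h,s,v:(s<40)&(v>60),np.array([.577,.09]),.065);P=P[(P[:,1]>.066)&(P[:,1]<.115)&(P[:,2]>.077)]
    if len(P)>50: fitcyl(P,a0=.018)
    if n=='side': cv2.imwrite('pics/s19c.png',cv2.resize(cv2.cvtColor(c['frame'][160:290,160:310],cv2.COLOR_RGB2BGR),None,fx=4,fy=4,interpolation=2))
    if n=='top': cv2.imwrite('pics/t19c.png',cv2.resize(cv2.cvtColor(c['frame'][80:280,130:400],cv2.COLOR_RGB2BGR),None,fx=2.9,fy=2.9,interpolation=2))
E
```

```text
t 44.0 p [0.5743 0.2724 0.2523] jaw ang -178.75 z [-5.000e-04  1.231e-01 -9.924e-01] F [-0.6  0.  -0.8] op 0.6 q [0.23 0.14 1.67 0.12 1.3  0.18]
wrist 3584 red [[-0.0514, 0.1052, 0.007], [-0.0001, 0.1158, 0.0193], [0.0494, 0.1658, 0.0375]]
cyl n 504 centre [0.5781 0.0397] zc 0.0736 axis deg 0.97 len 0.0983 rms 0.0008
cyl n 3279 centre [0.5772 0.0904] zc 0.0785 axis deg 0.9 len 0.0989 rms 0.0007
side 398 red [[-0.0537, 0.0948, 0.0065], [-0.015, 0.1171, 0.0166], [0.0494, 0.1671, 0.0379]]
cyl n 204 centre [0.578 0.042] zc 0.0721 axis deg 2.13 len 0.1011 rms 0.0029
cyl n 265 centre [0.5751 0.0917] zc 0.0782 axis deg 0.05 len 0.0969 rms 0.0027
top 276 red [[-0.0483, 0.11, 0.0069], [-0.0024, 0.1265, 0.0162], [0.0484, 0.1673, 0.0517]]
cyl n 375 centre [0.5781 0.0429] zc 0.0738 axis deg 1.48 len 0.0989 rms 0.003
cyl n 420 centre [0.5772 0.0926] zc 0.0798 axis deg 1.08 len 0.0988 rms 0.003
```

View pics/s19c.png

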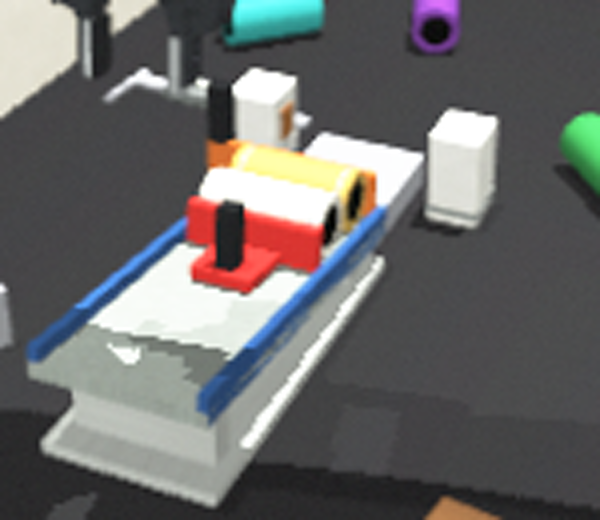

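View pics/t19c.png

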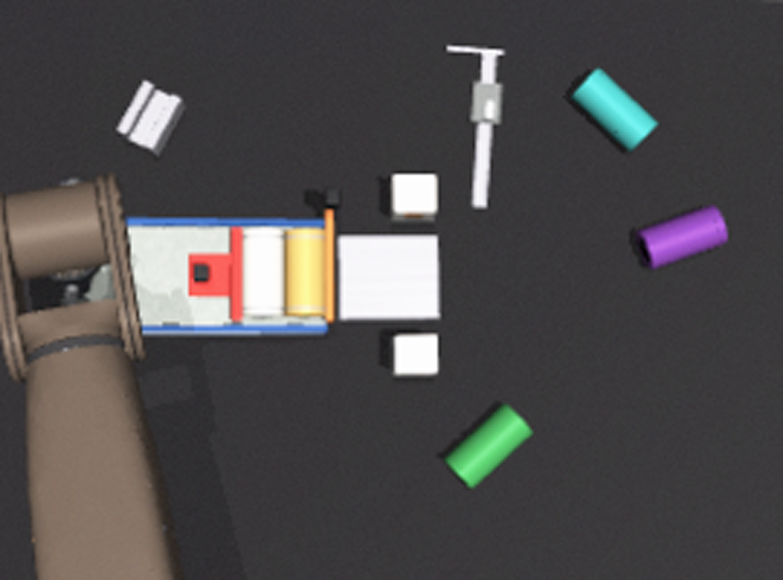

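View pics/wrist19.png

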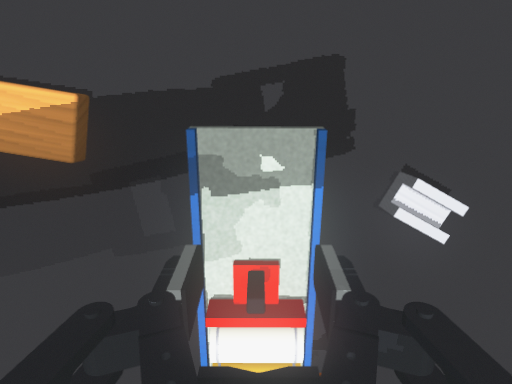

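The pictures show the follower's red plate up against the white roller, white against brass and brass against the raised gate. The bystanders are where they were and the arm is clear, so I'll hand in.

```bash
python3 -c "
from plant import ctrl
print(ctrl.sign_off())"
```

```text
the job is handed in; nothing more can be done
None
```

I finished the job in the order asked and handed it in at about 44 s of the 72 s allowed; the hand-in reports no verdict.

- **Gate:** I pulled it up until it stopped moving while the force rose to 33 N. After release its top measured 84 mm, which is fully up, and it stayed there.
- **Master:** I laid the brass roller on the deck and let it roll down gently under the fingertip. It measured 25 mm from the gate face to its centre, so it rests against the gate. My first grip on it was too high, so I opened and gripped again 5 mm lower before lifting.
- **White roller:** I laid it behind the master the same way. The two centres measured 50 mm apart, so they touch.
- **Follower:** I slid it down about 126 mm until it stopped moving and its sliding force rose from about 1 N to 4.5 N, at about 0.132. That fits the 0.131 you gave.

**Last checks:** Up close, the follower face measured about 0.104–0.105 m up the slope and the white roller's surface about 0.103 m, so the two touch to within measuring error. The side and top cameras put the rollers 1–3 mm off the wrist camera's values, within their coarser accuracy. By eye, the bystanders and look-alikes looked undisturbed. The arm was clear of everything at hand-in.

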